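Copy a specimen block's angle to the trimming jig with a locking bevel gauge

ROBOT

A 7-joint arm with a two-finger parallel gripper is mounted at the origin on the work surface. World frame = base frame: x ahead of the robot, y to its left, z up, the work surface at z = 0. Lengths are in m, angles in rad, forces in N, time in s.
With the tool pointing down it reaches from about 0.4 to 0.85 m from the base axis. Payload 4.5 kg.
Tool frame: the origin (TCP) lies where the fingers leave the gripper's body, on its centre line; the fingertips stand 64 mm ahead of it and the grasp point (between the pads) lies 45 mm ahead of it; z points along the fingers, y is the line along which they close (so a half turn about z gives the same grasp; the last joint's range is limited). The gripper opens to 88 mm and grips with 3 to 60 N. Pads are 18 mm wide; open, the fingers measure 123 mm over their backs; the gripper's body (75 mm by 187 mm) begins 45 mm behind the grasp point.
Start: joints at [0.034, 0.689, -0.195, 1.565, 0.157, 0.902, -0.215], TCP at [0.625, 0, 0.303] pointing down, gripper open.
Joint ranges: [-3.01, 3.01], [-0.46, 2.08], [-1.47, 1.51], [0.13, 2.56], [-1, 4.14], [0.04, 2.09], [-2.66, 2.66]. Speed limits (rad/s): [2.57, 2.57, 3.14, 3.14, 3.14, 3.14, 3.14].

INTERFACE

Orientations are given as a unit quaternion [x, y, z, w].
In Python, from plant import r gives the robot as it stands.
- The arm moves only by the tool play_rows, never from a script. Its arguments are lists of equal length, an entry for each row: "translation": the shift along the tool's x, y, z in m, a list of three; "delta_rot": the turn, a rotation vector about the tool's x, y, z in degrees, a list of three; "grip": the opening, from -1 (shut) to 1 (fully open). In form: {"translation": [[x, y, z], ...], "delta_rot": [[rx, ry, rz], ...], "grip": [grip, ...]}. A call has 1 to 20 rows; each row shifts and turns the commanded pose from where the row before left it, along the tool's axes as they then stand; what a row does not reach is not made up. A row lasts 1/8 s, in which the tool goes at most 62.5 mm and 10.7 degrees, less where a joint would pass 70% of its speed; a pose out of reach is approached as far as the arm can. A call with a gripper value outside its range is refused whole. The fingers move at their own pace and stop on an object; "squeeze" is the grip in N (left out, the last holds). Time passes only in rows, so rows that do not move let the fingers close. It gives the time, the measured TCP pose, the force, the opening and the grip force at its end, in the units of the state.
- r.get_state(): the state, without advancing time (a new reading comes with each control period).
- r.snapshot(name): name is "scene" or "side" or "wrist"; returns the picture (480x640x3 uint8, blue, green, red); there is no depth.
- r.get_calibration(name): a dict with "intrinsics" (3x3 intrinsics, pixels), "k1" (the pictures are not rectified: a ray, as slopes to the right and down, at radius r is drawn at 1 + k1 r^2 times it, then the intrinsics apply), "eye" and "rotation" of the camera in the world. Camera axes: x right, y up, looking along -z (the intrinsics and any distortion apply to the point x, -y, -z); pixel columns grow to the right and rows downward; lengths in m; the calibration is good to about 2 mm. A picture is of the moment at which its call begins: read the wrist's pose just before it. get_calibration takes no time and is no camera call; for the wrist camera it gives the pose at the moment of the call.
- r.finish_job(): hands the job in; it is judged then, once.
Trained networks look in the newest picture that a camera, given by its name, has taken for a name from the list of things; names that differ only in an ending like _2 or _b are one class to them, and where a whole thing is asked for, a point or a joint stands for the part that bears it (a point fixed in the world has none). Each returns a list of dicts, best first, with "confidence" (0 to 1); they miss things now and then, are a little off and sometimes report something else, mostly with a low value. They report only what shows in the picture. A call takes as long as a camera call. They do not tell look-alikes from the thing itself.
- r.look_for(camera, target): "point" ([x, y, z] in m, in world coordinates, good to about 4 mm: the middle of the surface that is visible of it).
- r.silhouettes(camera, target): "pixels" (480x640 bool, what is visible of it).
The state is a dict: "clock": time; "q": joint angles; "qd": joint speeds; "joint_torque": joint torques, N m; "tool_pos": TCP position; "eef_rot": TCP orientation; "contact_force": force on the tool from outside, world axes, zero at the start; "moment": the same for the moment, N m; "opening": opening from 0.0 (shut) to 1.0 (fully open); "finger_force": force on a finger pad.
Only numpy, scipy, OpenCV 4.12 (cv2) and the standard library are available. Lean on these libraries where they do the work, as an engineer would, in place of code of your own. Each camera call takes 0.05 s, during which the arm holds its last target. There are 200 camera calls.

TASK

Take the angle of the amber specimen block with the bevel gauge: hold the gauge's stock flat along the front edge of the aluminium holder and gently draw it along until the brass blade lies flat against the block's side, then press the red clamp lever fully down while it lies there. Carry the locked gauge to the blue trimming jig, hold its stock along the jig's front edge in the same way and draw it along so that the blade swings the red fence in until fence and blade lie flat together; leave the gauge lying there, still locked and flush on both. Use only the blade to move the fence, never press hard on anything, and leave the slide tray, bottle and jar alone.

Things in the scene. Friction and masses are not known exactly. Their poses are not given: they have to be found in the camera images.
- bevel: Bevel gauge, loose, about 0.3 to 0.45 kg. Origin: on the blade's pivot axis, at the underside. Dark steel stock 26 wide (x -16 to 10), 20 high, from y = 13 to y = -115. A 20 mm wide steel yoke, 31 high, carries the lever over the pivot. The blade points to +x. In use the stock's +x face lies on the edge of the holder or jig.
- blade: Brass blade, hinged on the bevel's vertical pivot axis, origin as the bevel's. Its +x runs along it: y -5 to 5, z 6 to 14, tip at x = 100; working face y = -5. Yaw minus the bevel's: 0 square to the stock, positive opens it. Starts -0.3 to -0.1, less open than the block, so drawing the gauge to its -y lets the block push it open until flat. Hinge friction 0.12 N m; locked, it holds more.
- bevel_grip (a point): Middle of the wooden grip ridge on the stock, at bevel x = 0, y = -82, 40 above the underside. The ridge is 14 wide (across bevel x), 52 long (along y), 20 to 56 above the underside: grip it across bevel x from above.
- lever_tip (a point): Free end of the red clamp lever (12 wide, 45 long), pivoted above the blade's pivot, 22 above the bench. Up (unlocked), it leans to the bevel's -y at 49 degrees from level, this point 56 above the bench; down (locked), it lies nearly flat along the stock, this point about 28 above the bench.
- lever (a joint): Clamp lever angle: 0 up (unlocked), 0.7 fully down (locked, at its stop). It stays where it is left. Pressing its end straight down takes up to about 12 N; beyond the stop the force rises quickly.
- holder: Aluminium holder bar, fixed, 16 high. Origin: on its front edge line, at bench height, at the block's end. Front face: the plane x = 0, looking to -x; the bar fills x 0 to 60, y -140 to -8. A 2 mm steel foot under the block is look only (no contact).
- specimen: Amber resin block, fixed, 75 x 28, z 2 to 20. Origin: its near +y corner, at bench height, at holder x = 2, y = 0. Its +x runs along the side face to copy (plane y = 0, x 0 to 75; the block fills y -28 to 0). Its yaw minus the holder's is the angle to copy, 0.1 to 0.4 rad. Once the blade is flat the pull rises by several N; about 10 N more forces the blade too far open.
- jig: Blue trimming jig bar, fixed, same bar as the holder and parallel to it: origin on its front edge line at bench height, front face x = 0, bar x 0 to 60, y -140 to -8, 16 high. A grey dial disc lies under the fence (no contact). Holder and jig may be either way round, left or right.
- fence: Red fence of the jig, hinged on a vertical axis through its origin (jig x = 2, y = 0), 70 long, 12 thick, z 4 to 18. Its +x runs along it; the face that meets the blade is the plane y = 0, x 0 to 70. Yaw minus the jig's is its angle; starts at 0.52 to 0.66 rad, more open than the block. Hinge friction 0.05 N m: it stays where it is left.
- slide_tray: White tray of glass slides, 160 x 100 x 14, bystander. Origin: centre of the underside.
- stain_bottle: Amber bottle, 44 across, 100 high, bystander. Origin: centre of the underside.
- specimen_jar: Clear jar with red cap, 56 across, 60 high, bystander. Origin: centre of the underside.
Things that resemble listed ones, but are neither listed nor needed, are in the scene too. There is more than one size of the bevel; the one meant has the size given above.

How it is judged:
By the outcome, as a careful person would: the job done as asked, in the order asked, and still so for the second after the job is handed in, with the robot touching nothing.
It also fails if it takes over 72 s, if anything falls off the work surface, if the arm or the gripper's body presses on something with over 40 N, if the wrist force passes 120 N, or if a joint passes its speed limit or range.

## Working session

There is one attempt and no reset: what is moved stays moved. The work goes in short steps, Python scripts to look and compute and a tool call to move; the robot and the scene stay as the last step left them, time stands still between calls to the robot, and variables do not carry over. Pictures are saved under pics/ and viewed, at most 10 in all, crops included, and the job is handed in when it is done.

Besides the shell and the picture viewer there is one more tool, called after "Call:" as a command line: name --argument value ..., lists and objects as JSON in quotes. play_rows: Moves the arm, as the interface text tells. Its arguments: {"type":"object","properties":{"translation":{"type":"array","items":{"type":"array","items":{"type":"number"}}},"delta_rot":{"type":"array","items":{"type":"array","items":{"type":"number"}}},"grip":{"type":"array","items":{"type":"number"}},"squeeze":{"type":"number"}},"required":["translation","delta_rot","grip"]}

```bash
ls; mkdir -p pics; python3 - <<'E'
from plant import r
import cv2,numpy as np
s=r.get_state();print({k:np.round(v,3) for k,v in s.items()})
a=r.snapshot("scene");b=r.snapshot("side")
cv2.imwrite("pics/scene.png",a);cv2.imwrite("pics/side.png",b)
for c in("scene","side"):
  k=r.get_calibration(c);print(c,k)
  for t in("bevel","blade","bevel_grip","lever_tip","holder","specimen","jig","fence","slide_tray","stain_bottle","specimen_jar"):
    print(t,[(np.round(d["point"],3).tolist(),round(d["confidence"],2)) for d in r.look_for(c,t)])
E
```

```text
pics
{'clock': np.float64(0.0), 'q': array([ 0.034,  0.69 , -0.195,  1.566,  0.157,  0.902, -0.215]), 'qd': array([-0.   ,  0.002,  0.002,  0.002, -0.   , -0.   ,  0.   ]), 'joint_torque': array([ 0.0000e+00, -5.2757e+01, -1.2670e+00, -1.5343e+01, -5.3000e-02,
        7.0000e-03,  0.0000e+00]), 'tool_pos': array([ 0.625, -0.   ,  0.302]), 'eef_rot': array([ 0.707,  0.707, -0.001, -0.001]), 'contact_force': array([-0.354, -0.021, -0.417]), 'moment': array([ 0.031, -0.028, -0.015]), 'finger_force': np.float64(0.0), 'opening': np.float64(1.0)}
scene {'intrinsics': array([[593.46274506,   0.        , 337.67610399],
       [  0.        , 593.46274506, 236.81795233],
       [  0.        ,   0.        ,   1.        ]]), 'k1': -0.014755021829968924, 'eye': array([1.31083602, 0.57588359, 0.93279745]), 'rotation': array([0.20157308, 0.34847405, 0.79101404, 0.46068527])}
bevel [([0.417, 0.604, 0.027], 0.84), ([0.346, -0.13, 0.024], 0.73), ([0.449, 0.077, 0.02], 0.69)]
blade [([0.257, -0.108, 0.019], 0.78), ([0.383, 0.515, 0.022], 0.78), ([0.468, 0.131, 0.014], 0.55)]
bevel_grip [([0.45, 0.071, 
[... 760 characters left out ...]
43 ])}
bevel [([0.308, -0.154, 0.026], 0.94), ([0.395, 0.589, 0.026], 0.81), ([0.436, 0.059, 0.02], 0.73), ([0.623, 0.197, 0.02], 0.2)]
blade [([0.381, 0.511, 0.019], 0.75), ([0.475, 0.131, 0.014], 0.52)]
bevel_grip [([0.304, -0.155, 0.031], 0.95), ([0.437, 0.055, 0.018], 0.9), ([0.397, 0.585, 0.026], 0.67)]
lever_tip [([0.291, -0.174, 0.05], 0.6), ([0.425, 0.554, 0.055], 0.38)]
holder [([0.61, 0.127, 0.018], 0.95)]
specimen [([0.624, 0.197, 0.019], 0.48)]
jig [([0.576, -0.184, 0.003], 0.63), ([0.476, 0.128, 0.018], 0.53)]
fence [([0.607, -0.153, 0.018], 0.62)]
slide_tray []
stain_bottle [([0.4, -0.33, 0.058], 0.73)]
specimen_jar [([0.549, 0.403, 0.035], 0.71), ([0.608, 0.128, 0.018], 0.19)]
```

View pics/scene.png

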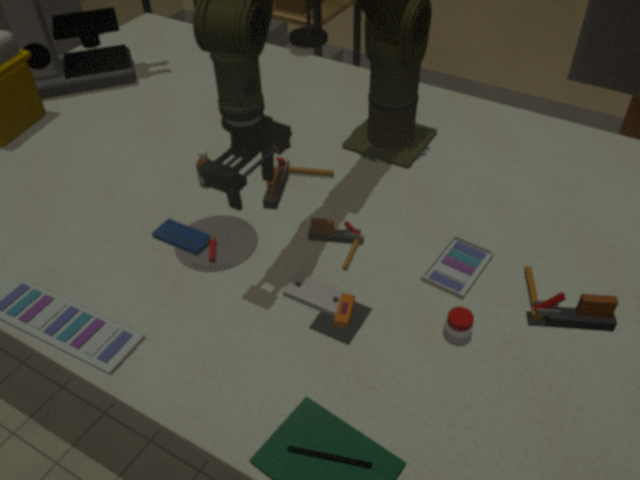

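View pics/side.png

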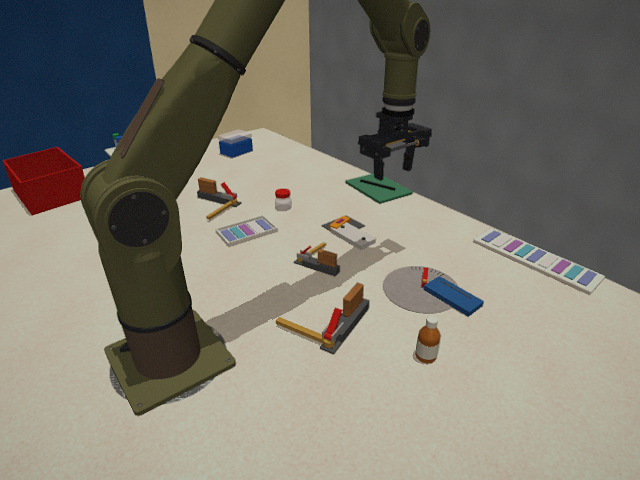

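The scene shows three gauges: one in the scene view at about (570,310), a small one at (335,235), and one under the arm at (275,185). The holder is at (320,298) with the amber block on its right end. The jig is at (185,238) with the red fence at (213,250). Next I'll rectify to top-down to size them.

```bash
cat > h.py <<'E'
import numpy as np,cv2
from scipy.spatial.transform import Rotation as R
def proj(P,k):
    P=np.asarray(P,float);c=R.from_quat(k["rotation"]).inv().apply((P-k["eye"]).reshape(-1,3))
    s=np.c_[c[:,0]/-c[:,2],-c[:,1]/-c[:,2]];s*=1+k["k1"]*(s**2).sum(1)[:,None]
    K=k["intrinsics"];return np.c_[K[0,0]*s[:,0]+K[0,2],K[1,1]*s[:,1]+K[1,2]]
def unproj(uv,z,k):
    uv=np.asarray(uv,float).reshape(-1,2);K=k["intrinsics"]
    d=np.c_[(uv[:,0]-K[0,2])/K[0,0],(uv[:,1]-K[1,2])/K[1,1]];s=d.copy()
    for _ in range(20): s=d/(1+k["k1"]*(s**2).sum(1)[:,None])
    w=R.from_quat(k["rotation"]).apply(np.c_[s[:,0],-s[:,1],-np.ones(len(s))])
    return k["eye"]+w*((z-k["eye"][2])/w[:,2])[:,None]
def top(img,k,x0,x1,y0,y1,z,ppm):
    "top-down: image up = +x, left = +y; px per m"
    H=int(round((x1-x0)*ppm));W=int(round((y1-y0)*ppm))
    X=x1-(np.arange(H)+.5)/ppm;Y=y1-(np.arange(W)+.5)/ppm
    g=np.stack(np.broadcast_arrays(X[:,None],Y[None],np.full((1,1),z)),-1).reshape(-1,3)
    m=proj(g,k).astype(np.float32).reshape(H,W,2)
    return cv2.remap(img,m[...,0],m[...,1],cv2.INTER_CUBIC)
E
python3 - <<'E'
from h import *
from plant import r
S=[]
for c in("scene","side"):
  k=r.get_calibration(c);im=cv2.imread(f"pics/{c}.png")
  S.append(np.hstack([top(im,k,cx-.1,cx+.1,cy-.13,cy+.13,.02,1000) for cx,cy in((.42,.58),(.46,.08),(.31,-.14))]))
cv2.imwrite("pics/t1.png",np.vstack(S))
E
```

```text
(no output)
```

View pics/t1.png

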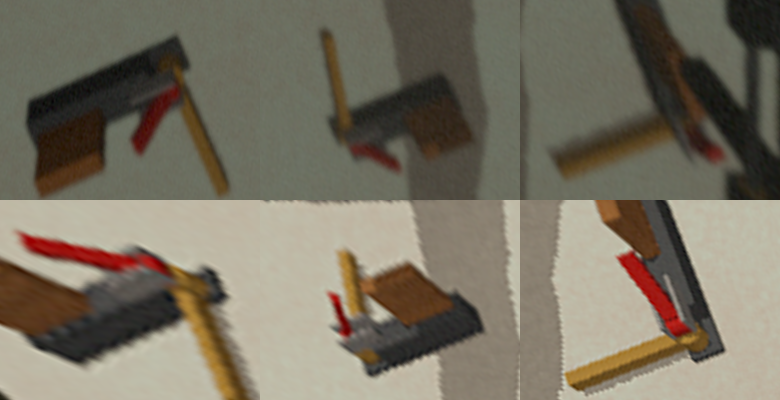

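The middle gauge has a blade of about 100 mm and a stock of about 128 mm, so it's the one meant (pivot at about (0.43, 0.127)). The other two have blades over 130 mm. Now I'll check what the wrist camera sees.

```bash
python3 - <<'E'
from h import *
from plant import r
k=r.get_calibration("wrist");print(k)
im=r.snapshot("wrist");cv2.imwrite("pics/w0.png",im)
print(unproj([[0,0],[639,0],[639,479],[0,479],[320,240]],0.0,k).round(3))
S=[]
for c in("scene","side"):
  k=r.get_calibration(c);im2=cv2.imread(f"pics/{c}.png")
  S.append(np.hstack([top(im2,k,.5,.72,-.27,.27,.016,700)]))
S.append(top(im,r.get_calibration("wrist"),.5,.72,-.27,.27,.016,700))
cv2.imwrite("pics/t2.png",np.vstack(S))
E
```

```text
{'intrinsics': array([[346.72477639,   0.        , 319.85794984],
       [  0.        , 346.72477639, 243.67375177],
       [  0.        ,   0.        ,   1.        ]]), 'k1': -0.061986189443994776, 'eye': array([0.62421087, 0.07945961, 0.38424995]), 'rotation': array([-1.55321433e-01,  1.76102241e-04, -2.84798879e-04,  9.87863928e-01])}
[[ 0.292  0.221  0.   ]
 [ 0.955  0.221  0.   ]
 [ 1.169 -0.467  0.   ]
 [ 0.076 -0.467  0.   ]
 [ 0.624 -0.04   0.   ]]
```

View pics/t2.png

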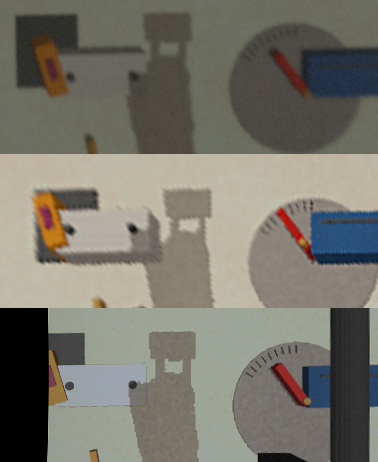

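Call:
play_rows --translation '[[0.034,-0.019,0.004],[0.034,-0.019,0.004],[0.034,-0.019,0.004],[0.034,-0.019,0.004],[0.034,-0.019,0.004],[0,0,0],[0,0,0]]' --delta_rot '[[0,0,0],[0,0,0],[0,0,0],[0,0,0],[0,0,0],[0,0,0],[0,0,0]]' --grip '[1,1,1,1,1,1,1]'

```text
clock: 2.12
tool_pos: [0.5304, 0.1694, 0.2828]
eef_rot: [0.707, 0.707, -0.0, 0.0]
contact_force: [-0.1, -0.5, 0.5]
opening: 1.003
finger_force: 0.0
```

```bash
python3 - <<'E'
from h import *
from plant import r
import pickle
k=r.get_calibration("wrist");im=r.snapshot("wrist");cv2.imwrite("pics/w1.png",im);pickle.dump(k,open("w1.pkl","wb"))
M={}
for t in("holder","specimen","bevel","blade","bevel_grip","lever_tip","jig","fence"):
  for i,d in enumerate(r.silhouettes("wrist",t)):
    m=d["pixels"];ys,xs=np.nonzero(m);print(t,i,round(d["confidence"],2),len(xs),xs.mean().round(),ys.mean().round())
    M[t+str(i)]=m
pickle.dump(M,open("m1.pkl","wb"))
A=top(im,k,.36,.68,-.02,.24,.014,2200);cv2.imwrite("pics/t3.png",A);print(A.shape)
E
```

```text
holder 0 0.62 11058 409.0 217.0
specimen 0 0.71 2303 410.0 185.0
bevel 0 0.69 4342 241.0 290.0
blade 0 0.84 996 259.0 248.0
blade 1 0.15 311 392.0 434.0
bevel_grip 0 0.96 4326 241.0 290.0
bevel_grip 1 0.92 2010 206.0 435.0
lever_tip 0 0.85 448 214.0 275.0
jig 0 0.92 4533 356.0 421.0
fence 0 0.55 4559 356.0 421.0
fence 1 0.5 272 391.0 434.0
(704, 572, 3)
```

View pics/w1.png

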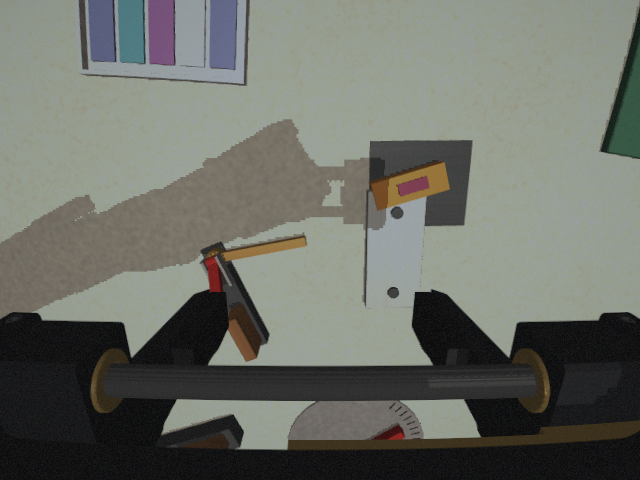

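The wrist view shows the holder's front edge at (367,200)–(365,305), the block's side from (371,185) to (446,162), the gauge pivot at about (213,255), the blade tip at (305,240), and the grip ridge at (240,335). I'll enlarge it.

```bash
python3 - <<'E'
from h import *
im=cv2.imread("pics/w1.png")
a=cv2.resize(im[230:370,195:310],None,fx=4,fy=4,interpolation=cv2.INTER_CUBIC)
b=cv2.resize(im[150:320,360:445],None,fx=3.29,fy=3.29,interpolation=cv2.INTER_CUBIC)
o=np.zeros((560,a.shape[1]+b.shape[1],3),np.uint8);o[:560,:a.shape[1]]=a[:560];h=min(560,b.shape[0]);o[:h,a.shape[1]:]=b[:h]
o=cv2.convertScaleAbs(o,alpha=1.4)
cv2.imwrite("pics/z1.png",o);print(o.shape)
E
```

```text
(560, 740, 3)
```

View pics/z1.png

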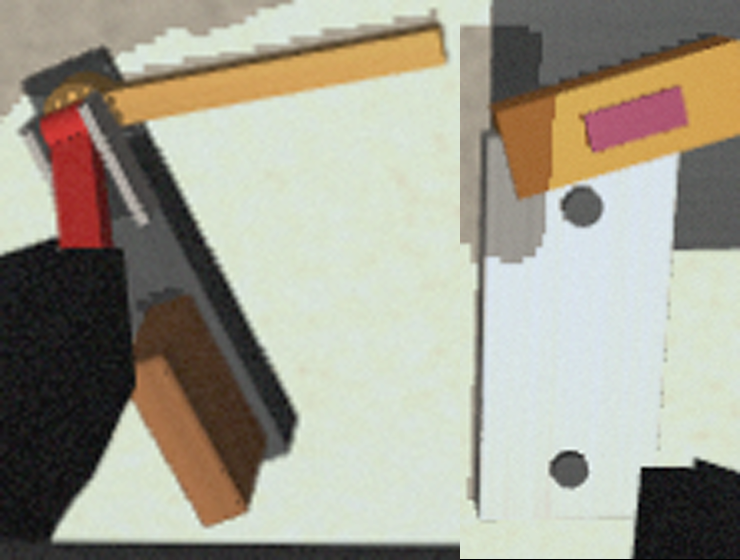

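```bash
cat > fit.py <<'E'
from h import *
from scipy.optimize import least_squares
def T(x,y,a,P):
    P=np.asarray(P,float)/1000;c,s=np.cos(a),np.sin(a)
    return np.c_[x+c*P[:,0]-s*P[:,1],y+s*P[:,0]+c*P[:,1],P[:,2]]
def edge(im,p,q,h=4,n=40):
    "refine a line p-q by strongest gradient along the normal; returns points"
    g=cv2.GaussianBlur(cv2.cvtColor(im,cv2.COLOR_BGR2GRAY).astype(np.float32),(0,0),.7)
    p,q=np.float32(p),np.float32(q);d=(q-p)/np.linalg.norm(q-p);nn=np.array([-d[1],d[0]])
    t=np.linspace(0,1,n);o=np.arange(-h,h+.01,.1)
    S=(p+(q-p)*t[:,None])[:,None]+o[None,:,None]*nn
    v=cv2.remap(g,S[...,0].astype(np.float32),S[...,1].astype(np.float32),cv2.INTER_LINEAR)
    i=np.abs(np.gradient(v,axis=1)).argmax(1);P=S[np.arange(n),i]
    l=cv2.fitLine(P.astype(np.float32),cv2.DIST_HUBER,0,.01,.01).ravel()
    r=np.abs((P-l[2:])@[-l[1],l[0]]);return P[r<.7],len(P[r<.7])
E
python3 - <<'E'
from fit import *
import pickle
k=pickle.load(open("w1.pkl","rb"));im=cv2.imread("pics/w1.png")
A=lambda X,Y:np.array([195+(X+.5)/4-.5,230+(Y+.5)/4-.5])
B=lambda X,Y:np.array([360+(X-460+.5)/3.29-.5,150+(Y+.5)/3.29-.5])
st=[((10,-115,20),(290,450)),((10,-115,0),(297,415)),((-16,13,0),(25,80)),((10,13,0),(107,47)),((7,-108,56),(247,508)),((-7,-108,56),(207,525))]
bl=[((100,-5,14),(445,62)),((100,5,14),(438,28))]
Z=np.array([A(*b) for a,b in st+bl])
def f(p):
    return (proj(np.r_[T(*p[:3],[a for a,_ in st]),T(p[0],p[1],p[2]+p[3],[a for a,_ in bl])],k)-Z)
s=least_squares(lambda p:f(p).ravel(),[.43,.12,.27,-.1],loss="soft_l1");print("bevel",s.x.round(4),f(s.x).round(1).tolist())
print("grip",T(*s.x[:3],[(0,-82,40)]).round(4))
h=[((0,-140,16),(480,517))]
sp=[((0,0,20),(494,106)),((0,-28,20),(518,198))]
fe,n1=edge(im,B(484,200),B(480,500));be,n2=edge(im,B(505,103),B(725,42));print(n1,n2)
# line in world
W=unproj(fe,.016,k);c=np.polyfit(W[:,1],W[:,0],1);print("front x at y .15:",np.polyval(c,.15).round(4),"yaw",-np.arctan(c[0]).round(4))
W2=unproj(be,.02,k);c2=np.polyfit(W2[:,0],W2[:,1],1);print("block yaw",np.arctan(c2[0]).round(4), W2[[0,-1]].round(4))
print(unproj([B(*b) for _,b in h],.016,k).round(4),unproj([B(*b) for _,b in sp],.02,k).round(4))
E
```

```text
bevel [ 0.4158  0.1198  0.3894 -0.1981] [[0.2, 0.6], [0.8, -0.2], [-0.5, -1.2], [-0.5, -1.4], [0.8, 1.3], [-1.0, 1.1], [0.2, 0.2], [-0.0, -0.2]]
grip [[0.4469 0.0439 0.04  ]]
33 39
front x at y .15: 0.5792 yaw 0.0187
block yaw 0.3033 [[0.5832 0.2008 0.02  ]
 [0.6478 0.221  0.02  ]]
[[0.5812 0.0616 0.016 ]] [[0.5793 0.2018 0.02  ]
 [0.5879 0.1736 0.02  ]]
```

Call:
play_rows --translation '[[-0.0314,-0.0209,0.025],[-0.0314,-0.0209,0.025],[-0.0314,-0.0209,0.025],[-0.0314,-0.0209,0.025],[0,0,0],[0,0,0],[0,0,0],[0,0,0],[0,0,0]]' --delta_rot '[[0,0,0],[0,0,0],[0,0,0],[0,0,0],[0,0,-7.5],[0,0,-7.5],[0,0,-7.3],[0,0,0],[0,0,0]]' --grip '[1,1,1,1,1,1,1,1,1]'

```text
clock: 3.7
tool_pos: [0.4466, 0.0444, 0.1828]
eef_rot: [0.558, 0.83, 0.0, 0.0]
contact_force: [0.1, -0.3, 0.3]
opening: 1.003
finger_force: 0.0
```

```bash
python3 - <<'E'
from h import *
from plant import r
import pickle
s=r.get_state();print(s["tool_pos"].round(4),(R.from_quat(s["eef_rot"]).as_matrix()).round(3))
k=r.get_calibration("wrist");im=r.snapshot("wrist");cv2.imwrite("pics/w2.png",im);pickle.dump(k,open("w2.pkl","wb"))
from fit import T
o=im.copy()
def dr(p,P,c):
  uv=proj(T(*p,P),k);cv2.polylines(o,[uv.round().astype(int)],True,c,1)
p=(.4158,.1198,.3894)
dr(p,[(10,13,0),(10,-115,0),(-16,-115,0),(-16,13,0)],(0,255,0));dr(p,[(7,-56,56),(7,-108,56),(-7,-108,56),(-7,-56,56)],(255,0,0))
dr((.4158,.1198,.3894-.198),[(0,-5,14),(100,-5,14),(100,5,14),(0,5,14)],(255,0,255))
cv2.imwrite("pics/o2.png",o)
E
```

```text
[0.4466 0.0444 0.1828] [[-0.377  0.926  0.   ]
 [ 0.926  0.377  0.   ]
 [-0.     0.    -1.   ]]
```

View pics/o2.png

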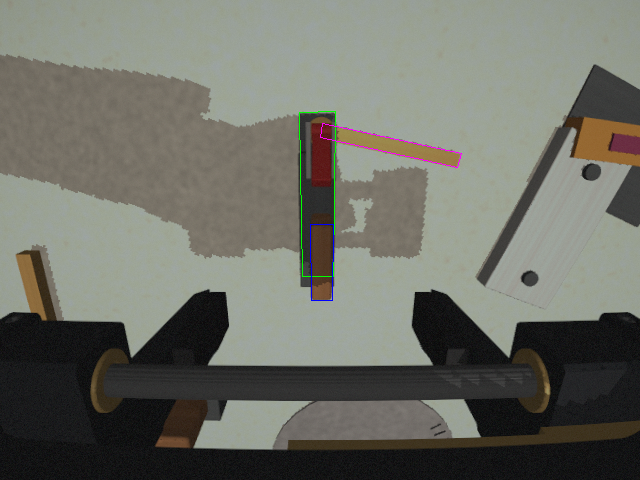

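The model overlay matches the gauge: stock at (317,195), ridge at (322,262), blade to (460,158). Now I'll descend and grip.

Call:
play_rows --translation '[[0,0,0.04],[0,0,0.035],[0,0,0.02],[0,0,0],[0,0,0],[0,0,0],[0,0,0],[0,0,0],[0,0,0],[0,0,0]]' --delta_rot '[[0,0,0],[0,0,0],[0,0,0],[0,0,0],[0,0,0],[0,0,0],[0,0,0],[0,0,0],[0,0,0],[0,0,0]]' --grip '[1,1,1,-1,-1,-1,-1,-1,-1,-1]' --squeeze 20

```text
clock: 5.0
tool_pos: [0.4488, 0.0444, 0.0922]
eef_rot: [0.557, 0.831, -0.001, -0.001]
contact_force: [1.0, 0.1, 0.7]
opening: 0.229
finger_force: 0.0
```

Call:
play_rows --translation '[[0,0,0],[0,0,0],[0,0,0],[0,0,0]]' --delta_rot '[[0,0,0],[0,0,0],[0,0,0],[0,0,0]]' --grip '[-1,-1,-1,-1]'

```text
clock: 5.5
tool_pos: [0.4485, 0.0443, 0.0921]
eef_rot: [0.557, 0.83, -0.002, -0.001]
contact_force: [-0.0, -0.1, -0.7]
opening: 0.155
finger_force: 19.9
```

Call:
play_rows --translation '[[0,0,0],[0,0,0],[0,0,0],[0.03,0.008,0],[0.033,0.008,0],[0.033,0.008,0],[0.03,0.008,0],[0,0.024,0],[0,0.024,0],[0,0.022,0],[0,0,0],[0,0,0]]' --delta_rot '[[0,0,7],[0,0,7],[0,0,7.1],[0,0,0],[0,0,0],[0,0,0],[0,0,0],[0,0,0],[0,0,0],[0,0,0],[0,0,0],[0,0,0]]' --grip '[-1,-1,-1,-1,-1,-1,-1,-1,-1,-1,-1,-1]' --squeeze 30

```text
clock: 7.0
tool_pos: [0.549, 0.1726, 0.0919]
eef_rot: [0.7, 0.714, -0.0, -0.0]
contact_force: [2.6, 0.1, 0.4]
opening: 0.155
finger_force: 29.9
```

```bash
python3 - <<'E'
from h import *
from plant import r
import pickle
s=r.get_state();M=R.from_quat(s["eef_rot"]).as_matrix();print(s["tool_pos"].round(4),M.round(4).tolist(),s["contact_force"].round(2),s["moment"].round(3))
k=r.get_calibration("wrist");im=r.snapshot("wrist");cv2.imwrite("pics/w3.png",im);pickle.dump(k,open("w3.pkl","wb"))
from fit import T
o=im.copy()
def dr(p,P,c):
  uv=proj(T(*p,P),k);cv2.polylines(o,[uv.round().astype(int)],True,c,1)
a=np.arctan2(M[1,1],M[0,1]);t=s["tool_pos"];p=(t[0]-.082*np.sin(a),t[1]+.082*np.cos(a),a);print(p)
dr(p,[(10,13,20),(10,-115,20),(-16,-115,20),(-16,13,20)],(0,255,0));dr(p,[(7,-56,56),(7,-108,56),(-7,-108,56),(-7,-56,56)],(255,0,0))
H=(.5783,.2010,.0187)
dr(H,[(0,-8,16),(0,-140,16),(60,-140,16),(60,-8,16)],(0,255,0))
dr((.5803,.2010,.3033),[(0,0,20),(75,0,20),(75,-28,20),(0,-28,20)],(255,0,0))
cv2.imwrite("pics/o3.png",np.hstack([o[:330,180:560]]).repeat(2,0).repeat(2,1)[:600])
E
```

```text
[0.549  0.1726 0.0919] [[-0.0205, 0.9998, -0.0007], [0.9998, 0.0205, -0.0003], [-0.0003, -0.0007, -1.0]] [2.62 0.08 0.41] [-0.108 -0.629 -0.077]
(np.float64(0.5473443563980145), np.float64(0.2545704172358777), np.float64(0.020539805844064864))
```

View pics/o3.png

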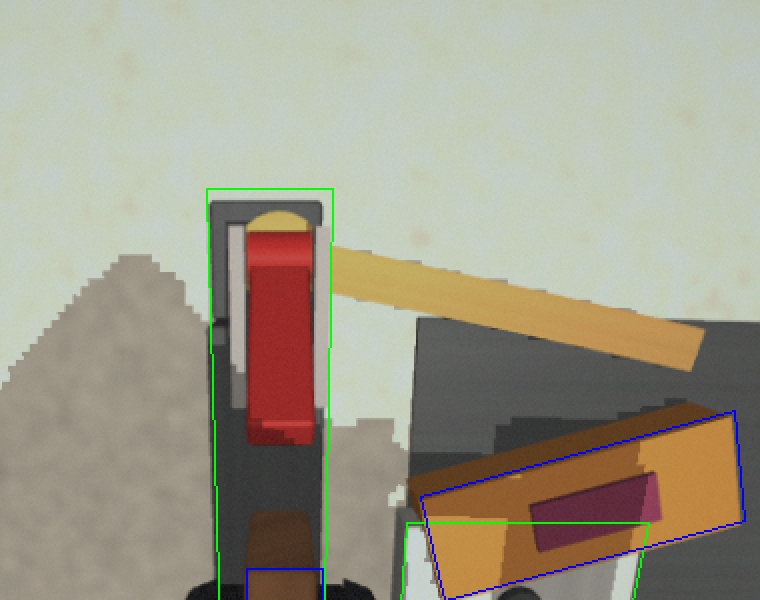

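The block and holder overlays fit well and the gauge sits clear with its blade at +y of the block. Next I'll push the stock gently onto the front edge.

Call:
play_rows --translation '[[0,0.008,0],[0,0.008,0],[0,0.001,0],[0,0,0]]' --delta_rot '[[0,0,0],[0,0,0],[0,0,0],[0,0,0]]' --grip '[-1,-1,-1,-1]'

```text
clock: 7.55
tool_pos: [0.5579, 0.173, 0.092]
eef_rot: [0.698, 0.716, -0.008, -0.004]
contact_force: [-14.9, -1.3, 19.1]
opening: 0.155
finger_force: 30.1
```

Call:
play_rows --translation '[[0,0.001,0],[0,0.001,0],[0,0,0]]' --delta_rot '[[0,0,0],[0,0,0],[0,0,0]]' --grip '[-1,-1,-1]'

```text
clock: 7.92
tool_pos: [0.5584, 0.173, 0.092]
eef_rot: [0.698, 0.716, -0.009, -0.005]
contact_force: [-17.3, -0.6, 21.0]
opening: 0.159
finger_force: 30.2
```

Contact came about 9 mm early, with an upward force. I'll back off and look.

Call:
play_rows --translation '[[0,-0.005,0],[0,-0.005,0],[0,0,0]]' --delta_rot '[[0,0,0],[0,0,0],[0,0,0]]' --grip '[-1,-1,-1]'

```text
clock: 8.3
tool_pos: [0.5559, 0.1729, 0.0919]
eef_rot: [0.699, 0.715, -0.002, -0.001]
contact_force: [-3.8, -1.0, 7.2]
opening: 0.159
finger_force: 29.8
```

```bash
python3 - <<'E'
from h import *
from plant import r
s=r.get_state();M=R.from_quat(s["eef_rot"]).as_matrix();print(s["tool_pos"].round(4),M.round(4).tolist(),s["contact_force"].round(2),s["moment"].round(3))
a=r.snapshot("scene");b=r.snapshot("side");w=r.snapshot("wrist")
p=proj([[.57,.18,.03]],r.get_calibration("scene"))[0].astype(int);q=proj([[.57,.18,.03]],r.get_calibration("side"))[0].astype(int)
f=lambda i,c,n,h:cv2.resize(i[c[1]-h:c[1]+h,c[0]-h:c[0]+h],(n,n),interpolation=cv2.INTER_CUBIC)
cv2.imwrite("pics/d1.png",np.hstack([f(a,p,400,55),f(b,q,400,55)]));cv2.imwrite("pics/w4.png",w)
E
```

```text
[0.5559 0.1729 0.0919] [[-0.0217, 0.9998, -0.0049], [0.9998, 0.0217, -0.0019], [-0.0018, -0.005, -1.0]] [-3.77 -0.98  7.17] [0.008 0.741 0.061]
```

View pics/d1.png

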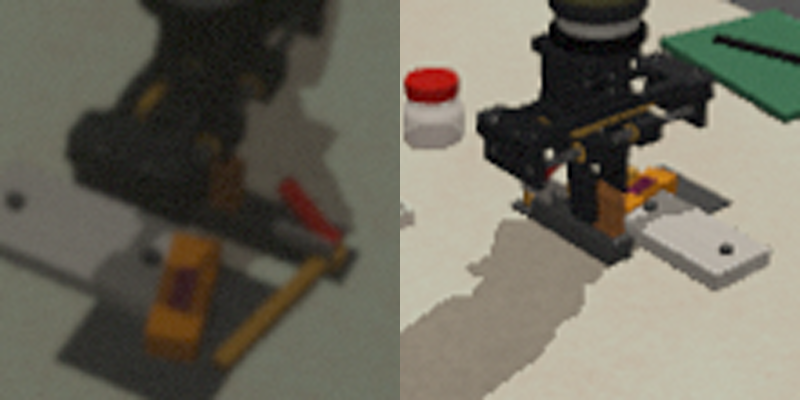

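```bash
python3 - <<'E'
from h import *
from plant import r
import pickle
k4=r.get_calibration("wrist");pickle.dump(k4,open("w4.pkl","wb"));k3=pickle.load(open("w3.pkl","rb"))
for n,k in(("w3",k3),("w4",k4)):
  im=cv2.imread(f"pics/{n}.png")
  for y in(.205,.195,.188):
    L=top(im,k,.53,.60,y-.001,y+.001,.018,1000).mean(1)[::-1]
    print(n,y,[("%d/%d/%d"%tuple(v)) for v in L[::2]])
E
```

```text
w3 0.205 ['131/145/153', '58/59/58', '55/55/55', '56/56/56', '57/57/57', '58/57/56', '56/56/55', '59/59/58', '56/54/55', '57/56/56', '56/57/56', '55/54/55', '56/56/55', '51/51/49', '132/145/153', '133/146/155', '132/146/153', '129/143/151', '128/141/148', '127/141/147', '126/138/146', '127/140/147', '127/142/149', '129/143/151', '39/59/81', '29/60/92', '32/61/94', '32/62/95', '30/61/94', '33/63/95', '30/60/94', '31/60/93', '33/61/93', '33/65/100', '36/75/119']
w3 0.195 ['132/146/154', '57/57/56', '56/56/56', '56/56/56', '56/57/56', '47/53/62', '37/54/74', '34/51/73', '33/50/72', '35/50/70', '31/46/68', '33/48/69', '47/52/56', '52/53/52', '136/150/157', '137/151/159', '133/147/156', '130/144/152', '131/145/153', '126/140/147', '123/137/144', '128/141/148', '128/143/150', '75/78/80', '85/89/91', '62/75/86', '68/139/187', '68/138/187', '68/140/189', '70/142/190', '72/143/193', '70/143/193', '59/122/174', '62/124/175', '62/126/177']
w3 0.188 ['130/143/151', '55/55/53', '56/57/55', '56/57/55', '55/56/54', '36/51/72', '34/50/74', '36/52/75', '38/54/77', '36/53/76', '34/51/74', '37/54/76', 
[... 1052 characters left out ...]
1/144/153', '126/140/147', '127/141/148', '131/145/152', '73/75/77', '86/91/92', '86/89/92', '48/94/147', '48/95/147', '61/124/175', '63/127/177', '65/130/180', '65/132/181', '66/133/184', '66/134/185', '68/136/188']
w4 0.188 ['132/146/153', '129/144/151', '130/144/151', '134/148/156', '53/53/52', '57/58/56', '56/56/56', '56/57/57', '36/50/66', '35/53/77', '35/54/76', '36/55/77', '38/55/78', '36/53/76', '37/53/75', '31/49/71', '54/56/57', '131/144/152', '129/143/151', '132/146/154', '130/145/152', '129/143/150', '129/144/151', '75/78/78', '122/127/130', '135/141/145', '129/136/139', '46/94/146', '71/143/194', '70/143/195', '70/143/195', '70/143/195', '69/143/195', '71/144/196', '70/143/196']
```

The stock is still 12 mm short of the front edge, so the finger is what touches the holder. I'll back off, regrip 7 mm higher, and try again.

Call:
play_rows --translation '[[0,-0.009,0],[0,0,0],[0,0,0],[0,0,0],[0,0,-0.007],[0,0,0],[0,0,0],[0,0,0],[0,0,0],[0,0,0],[0,0,0]]' --delta_rot '[[0,0,0],[0,0,0],[0,0,0],[0,0,0],[0,0,0],[0,0,0],[0,0,0],[0,0,0],[0,0,0],[0,0,0],[0,0,0]]' --grip '[-1,-1,-0.4,-0.4,-0.4,-1,-1,-1,-1,-1,-1]'

```text
clock: 9.82
tool_pos: [0.5481, 0.1726, 0.099]
eef_rot: [0.7, 0.715, -0.001, -0.001]
contact_force: [-1.1, -0.7, 5.2]
opening: 0.159
finger_force: 30.0
```

Call:
play_rows --translation '[[0,0.005,0],[0,0.005,0],[0,0.002,0],[0,0,0]]' --delta_rot '[[0,0,0],[0,0,0],[0,0,0],[0,0,0]]' --grip '[-1,-1,-1,-1]'

```text
clock: 10.32
tool_pos: [0.5518, 0.1728, 0.0991]
eef_rot: [0.699, 0.715, -0.009, -0.005]
contact_force: [-18.9, -0.7, 25.1]
opening: 0.156
finger_force: 30.6
```

This is friction jamming from downward preload (Fz is large), not the holder. I'll relieve it by lifting slightly.

Call:
play_rows --translation '[[0,-0.006,-0.002],[0,0,-0.001],[0,0,0],[0,0,0]]' --delta_rot '[[0,0,0],[0,0,0],[0,0,0],[0,0,0]]' --grip '[-1,-1,-1,-1]'

```text
clock: 10.82
tool_pos: [0.5546, 0.1724, 0.1013]
eef_rot: [0.7, 0.714, -0.001, -0.001]
contact_force: [0.5, 0.1, -3.8]
opening: 0.158
finger_force: 29.9
```

Call:
play_rows --translation '[[0,0.004,0],[0,0.004,0],[0,0.003,0],[0,0,0]]' --delta_rot '[[0,0,0],[0,0,0],[0,0,0],[0,0,0]]' --grip '[-1,-1,-1,-1]'

```text
clock: 11.32
tool_pos: [0.5655, 0.1728, 0.1017]
eef_rot: [0.7, 0.714, -0.001, -0.001]
contact_force: [0.0, 0.6, -3.7]
opening: 0.156
finger_force: 29.9
```

Call:
play_rows --translation '[[0,0,0.002],[0,0,0],[0,0,0]]' --delta_rot '[[0,0,0],[0,0,0],[0,0,0]]' --grip '[-1,-1,-1]'

```text
clock: 11.7
tool_pos: [0.565, 0.1729, 0.0996]
eef_rot: [0.7, 0.715, -0.002, -0.001]
contact_force: [-1.0, 1.1, -3.0]
opening: 0.158
finger_force: 29.9
```

Call:
play_rows --translation '[[0,0.001,0],[0,0.001,0],[0,0,0],[0,0,0]]' --delta_rot '[[0,0,0],[0,0,0],[0,0,0],[0,0,0]]' --grip '[-1,-1,-1,-1]'

```text
clock: 12.2
tool_pos: [0.5671, 0.1729, 0.0997]
eef_rot: [0.7, 0.714, -0.001, -0.001]
contact_force: [0.1, -1.1, -3.8]
opening: 0.16
finger_force: 29.9
```

Call:
play_rows --translation '[[0,0.001,0],[0,0.001,0],[0,0,0],[0,0,0]]' --delta_rot '[[0,0,0],[0,0,0],[0,0,0],[0,0,0]]' --grip '[-1,-1,-1,-1]'

```text
clock: 12.7
tool_pos: [0.5691, 0.173, 0.0996]
eef_rot: [0.7, 0.714, -0.001, -0.001]
contact_force: [0.9, -0.3, -4.1]
opening: 0.16
finger_force: 29.9
```

Call:
play_rows --translation '[[0,0.001,0],[0,0,0],[0,0,0]]' --delta_rot '[[0,0,0],[0,0,0],[0,0,0]]' --grip '[-1,-1,-1]'

```text
clock: 13.08
tool_pos: [0.5701, 0.173, 0.0996]
eef_rot: [0.7, 0.714, -0.001, -0.001]
contact_force: [0.9, -0.2, -3.4]
opening: 0.155
finger_force: 29.9
```

Call:
play_rows --translation '[[0,0.001,0],[0,0.001,0],[0,0,0],[0,0,0]]' --delta_rot '[[0,0,0],[0,0,0],[0,0,0],[0,0,0]]' --grip '[-1,-1,-1,-1]'

```text
clock: 13.58
tool_pos: [0.5705, 0.173, 0.0995]
eef_rot: [0.699, 0.715, -0.003, -0.002]
contact_force: [-4.7, 0.7, 0.1]
opening: 0.161
finger_force: 29.9
```

```bash
cat > gap.py <<'E'
from fit import *
from plant import r
def prof(im,k,y,z=.018,x0=.53,x1=.60):
    L=cv2.cvtColor(top(im,k,x0,x1,y-.001,y+.001,z,2000),cv2.COLOR_BGR2GRAY).mean(1)[::-1]
    return L
def st():
    s=r.get_state();M=R.from_quat(s["eef_rot"]).as_matrix()
    print(s["tool_pos"].round(4),"yaw",np.arctan2(M[1,1],M[0,1]).round(4),"z",M[:,2].round(4),"F",s["contact_force"].round(2),"M",s["moment"].round(2));return s
E
python3 - <<'E'
from gap import *
st();k=r.get_calibration("wrist");im=r.snapshot("wrist");cv2.imwrite("pics/w5.png",im)
for y in(.205,.195,.188):
  print(y,prof(im,k,y,x0=.54)[::2].astype(int))
E
```

```text
[0.5705 0.173  0.0995] yaw 0.0215 z [-0.0063 -0.0019 -1.    ] F [-4.73  0.73  0.05] M [-0.04  1.2   0.01]
0.205 [147 144 144 144 147 148 148 145 145 145 147 149  66  59  59  58  57  59
  57  58  59  59  57  58  60  58  58  59  57  59  58  56  58  59  57  56
  57  55 127 123  67  67  67  68  69  70  70  69  68  69  70  69  69  69
  69  70  74  82  86  93]
0.195 [151 148 147 150 152 152 151 154 152 151 152 154  92  58  59  58  56  57
  58  57  58  53  56  57  58  56  57  56  55  53  54  55  55  54  52  52
  57  56  62  92  91  95 105 106 105 105 106 106 105 107 107 106 107 106
 106 106 106 106 106 105]
0.188 [153 152 151 150 149 151 153 153 150 148 146 149 101  56  58  57  54  57
  59  58  55  56  59  60  58  60  59  58  59  58  57  57  58  59  59  55
  53  57  73 141 143 143 138 135 107 105 105 105 106 106 105 105 106 106
 105 105 106 106 106 105]
```

Stock is on the edge with about 5 N. Now I'll draw it along −y.

Call:
play_rows --translation '[[-0.004,0,0],[-0.005,0,0],[-0.005,0,0],[-0.005,0,0],[-0.005,0,0],[-0.005,0,0],[-0.004,0,0],[0,0,0]]' --delta_rot '[[0,0,0],[0,0,0],[0,0,0],[0,0,0],[0,0,0],[0,0,0],[0,0,0],[0,0,0]]' --grip '[-1,-1,-1,-1,-1,-1,-1,-1]'

```text
clock: 14.62
tool_pos: [0.571, 0.1418, 0.0992]
eef_rot: [0.699, 0.715, -0.002, -0.003]
contact_force: [-5.3, 3.5, -4.0]
opening: 0.157
finger_force: 29.9
```

```bash
python3 - <<'E'
from gap import *
st()
E
```

```text
[0.571  0.1418 0.0992] yaw 0.0231 z [-0.0062  0.0013 -1.    ] F [-5.33  3.47 -3.97] M [0.68 1.22 0.07]
```

Call:
play_rows --translation '[[-0.004,0,0],[-0.004,0,0],[-0.004,0,0],[0,0,0],[0,0,0]]' --delta_rot '[[0,0,0],[0,0,0],[0,0,0],[0,0,0],[0,0,0]]' --grip '[-1,-1,-1,-1,-1]'

```text
clock: 15.25
tool_pos: [0.5713, 0.1301, 0.0992]
eef_rot: [0.699, 0.715, -0.002, -0.003]
contact_force: [-3.8, 3.7, -4.3]
opening: 0.154
finger_force: 29.9
```

Call:
play_rows --translation '[[-0.002,0,0],[-0.002,0,0],[0,0,0],[0,0,0]]' --delta_rot '[[0,0,0],[0,0,0],[0,0,0],[0,0,0]]' --grip '[-1,-1,-1,-1]'

```text
clock: 15.75
tool_pos: [0.5714, 0.1269, 0.0993]
eef_rot: [0.699, 0.715, -0.001, -0.003]
contact_force: [-5.0, 4.9, -4.4]
opening: 0.159
finger_force: 29.9
```

```bash
cat > bl.py <<'E'
from gap import *
import sys,pickle
def overlay(tag,yg=-82,crop=None,fr=None):
    s=st();k=r.get_calibration("wrist");im=r.snapshot("wrist");cv2.imwrite(f"pics/{tag}.png",im);pickle.dump((k,s),open(tag+".pkl","wb"))
    m=r.silhouettes("wrist","blade")
    for d in m:
        ys,xs=np.nonzero(d["pixels"]);W=unproj(np.c_[xs,ys],.014,k)
        l=cv2.fitLine(W[:,:2].astype(np.float32),cv2.DIST_HUBER,0,.01,.01).ravel()
        a=np.arctan2(l[1],l[0]);a=(a+np.pi/2)%np.pi-np.pi/2
        print("blade",round(d["confidence"],2),len(xs),"yaw",round(float(a),4),W.mean(0).round(3),W[:,0].min().round(3),W[:,0].max().round(3))
    return im,k
E
python3 - <<'E'
from bl import *
overlay("w6")
E
```

```text
[0.5714 0.1269 0.0993] yaw 0.0234 z [-0.0059  0.0028 -1.    ] F [-5.    4.94 -4.39] M [ 1.03  1.28 -0.02]
blade 0.96 4488 yaw 0.1949 [0.619 0.22  0.014] 0.561 0.665
```

Call:
play_rows --translation '[[-0.0015,0,0],[-0.0015,0,0],[0,0,0],[0,0,0]]' --delta_rot '[[0,0,0],[0,0,0],[0,0,0],[0,0,0]]' --grip '[-1,-1,-1,-1]'

```text
clock: 16.35
tool_pos: [0.5714, 0.1241, 0.0993]
eef_rot: [0.699, 0.715, -0.001, -0.003]
contact_force: [-4.8, 5.6, -3.9]
opening: 0.159
finger_force: 29.9
```

Call:
play_rows --translation '[[-0.001,0,0],[-0.001,0,0],[0,0,0],[0,0,0]]' --delta_rot '[[0,0,0],[0,0,0],[0,0,0],[0,0,0]]' --grip '[-1,-1,-1,-1]'

```text
clock: 16.85
tool_pos: [0.5715, 0.1222, 0.0993]
eef_rot: [0.699, 0.715, -0.001, -0.003]
contact_force: [-5.3, 5.1, -3.8]
opening: 0.153
finger_force: 29.9
```

```bash
python3 - <<'E'
from bl import *
overlay("w7")
E
```

```text
[0.5715 0.1222 0.0993] yaw 0.0235 z [-0.0058  0.0032 -1.    ] F [-5.29  5.11 -3.76] M [1.15 1.26 0.03]
blade 0.65 32354 yaw 1.2625 [0.626 0.178 0.014] 0.578 0.679
blade 0.63 4497 yaw 0.2533 [0.619 0.218 0.014] 0.563 0.664
```

Call:
play_rows --translation '[[-0.001,0,0],[-0.001,0,0],[0,0,0],[0,0,0]]' --delta_rot '[[0,0,0],[0,0,0],[0,0,0],[0,0,0]]' --grip '[-1,-1,-1,-1]'

```text
clock: 17.45
tool_pos: [0.5715, 0.1202, 0.0993]
eef_rot: [0.699, 0.715, -0.001, -0.003]
contact_force: [-5.4, 5.7, -4.3]
opening: 0.156
finger_force: 29.9
```

Call:
play_rows --translation '[[-0.001,0,0],[0,0,0],[0,0,0]]' --delta_rot '[[0,0,0],[0,0,0],[0,0,0]]' --grip '[-1,-1,-1]'

```text
clock: 17.82
tool_pos: [0.5715, 0.1195, 0.0993]
eef_rot: [0.699, 0.715, -0.001, -0.003]
contact_force: [-5.8, 5.5, -3.1]
opening: 0.156
finger_force: 29.9
```

```bash
python3 - <<'E'
from bl import *
overlay("w8")
E
```

```text
[0.5715 0.1195 0.0993] yaw 0.0237 z [-0.0057  0.0037 -1.    ] F [-5.79  5.49 -3.11] M [ 1.29  1.29 -0.03]
blade 0.61 4667 yaw 0.2764 [0.618 0.217 0.014] 0.561 0.664
```

Call:
play_rows --translation '[[-0.001,0,0],[0,0,0],[0,0,0]]' --delta_rot '[[0,0,0],[0,0,0],[0,0,0]]' --grip '[-1,-1,-1]'

```text
clock: 18.3
tool_pos: [0.5715, 0.1194, 0.0993]
eef_rot: [0.698, 0.716, -0.0, -0.004]
contact_force: [-5.0, 7.2, -4.6]
opening: 0.159
finger_force: 30.0
```

Call:
play_rows --translation '[[-0.001,0,0],[0,0,0],[0,0,0]]' --delta_rot '[[0,0,0],[0,0,0],[0,0,0]]' --grip '[-1,-1,-1]'

```text
clock: 18.68
tool_pos: [0.5715, 0.1192, 0.0994]
eef_rot: [0.698, 0.716, 0.0, -0.004]
contact_force: [-5.5, 8.7, -5.3]
opening: 0.157
finger_force: 30.0
```

```bash
python3 - <<'E'
from bl import *
im,k=overlay("w9")
e=[proj(T(.5803,.2010,.3033,[(5,0,20)]),k)[0],proj(T(.5803,.2010,.3033,[(70,0,20)]),k)[0]]
P,n=edge(im,*e,h=3);W=unproj(P,.02,k);print(n,np.arctan(np.polyfit(W[:,0],W[:,1],1)[0]))
# blade top edges: profile across blade at several x (y direction)
for x in(.585,.6,.615,.63,.645):
  y0=.2+(x-.58)*.31;c=cv2.cvtColor(top(im,k,x-.001,x+.001,y0-.012,y0+.02,.014,2000),cv2.COLOR_BGR2HSV).mean(0)[::-1]
  print(x,round(y0,4),c[::2,2].astype(int))
E
```

```text
[0.5715 0.1192 0.0994] yaw 0.025 z [-0.0053  0.0064 -1.    ] F [-5.5   8.74 -5.26] M [ 1.77  1.23 -0.07]
blade 0.65 4603 yaw 0.2791 [0.619 0.217 0.014] 0.561 0.664
21 0.2960312008935464
0.585 0.2016 [188 189 189 188 188 188 188 188 188 188 187 188 124 192 188 187 188 188
 188 187 188 188 117  87  88  87  88  90  88  89  90  88]
0.6 0.2062 [188 187 188 187 187 188 186 188 188 187 186 179 183 186 187 187 186 187
 187 186 187 188 132  81  87  88  87  85  87  84  85  86]
0.615 0.2109 [156 157 155 160 185 186 186 186 186 186 186 185 144 174 185 186 185 186
 185 186 185 185 132  82  81  81  83  83  84  83  85  84]
0.63 0.2155 [150 149 146 167 184 185 185 184 184 184 185 177 131 185 185 184 185 183
 184 185 184 185 123  78  80  81  80  81  84  82  79  82]
0.645 0.2202 [184 184 183 184 184 184 184 183 183 184 183 174 174 173 183 183 180 181
 182 182 183 182 129  69  79  77  78  78  75  77  75 183]
```

The position has stalled while the pull rose by about 3 N, and the blade seam is parallel (yaw ≈ 0.30), so the blade is flat. I'll check that the stock is flush.

```bash
python3 - <<'E'
from bl import *
k,s=pickle.load(open("w9.pkl","rb"));im=cv2.imread("pics/w9.png")
def ln(p,q,z,n):
  uv=proj([p+[z],q+[z]],k);print(n,uv.round().tolist(),end=" ")
  P,c=edge(im,uv[0],uv[1],h=5);W=unproj(P,z,k);f=np.polyfit(W[:,1],W[:,0],1)
  print(c,"yaw",round(-np.arctan(f[0]),4),"x at mid",round(np.polyval(f,(p[1]+q[1])/2),4),"pred",round((p[0]+q[0])/2,4))
ln([.5545,.155],[.5535,.21],.02,"stock -x edge")
ln([.5545,.155],[.5535,.185],.02,"stock -x part")
ln([.5785,.16],[.5783,.19],.016,"front seam")
ln([.639,.10],[.637,.185],.016,"holder back")
k1=pickle.load(open("w1.pkl","rb"));k=k1;im=cv2.imread("pics/w1.png")
ln([.640,.075],[.638,.17],.016,"holder back w1")
ln([.5805,.07],[.5785,.175],.016,"holder front w1")
E
```

```text
stock -x edge [[289.0, 228.0], [287.0, 106.0]] 25 yaw -0.0064 x at mid 0.5529 pred 0.554
stock -x part [[289.0, 228.0], [287.0, 164.0]] 38 yaw 0.0284 x at mid 0.5527 pred 0.554
front seam [[339.0, 217.0], [341.0, 154.0]] 10 yaw 0.1397 x at mid 0.5772 pred 0.5784
holder back [[445.0, 327.0], [464.0, 169.0]] 36 yaw 0.0237 x at mid 0.6387 pred 0.638
holder back w1 [[419.0, 296.0], [425.0, 213.0]] 20 yaw 0.0288 x at mid 0.639 pred 0.639
holder front w1 [[365.0, 300.0], [368.0, 208.0]] 34 yaw 0.0166 x at mid 0.5795 pred 0.5795
```

Call:
play_rows --translation '[[0.0015,0,0],[0,-0.001,0],[0,0,0],[0,0,0]]' --delta_rot '[[0,0,0],[0,0,0],[0,0,0],[0,0,0]]' --grip '[-1,-1,-1,-1]'

```text
clock: 19.27
tool_pos: [0.5713, 0.1194, 0.0994]
eef_rot: [0.699, 0.715, 0.0, -0.003]
contact_force: [-3.1, 6.5, -5.5]
opening: 0.157
finger_force: 29.9
```

```bash
python3 - <<'E'
from bl import *
overlay("w10")
E
```

```text
[0.5713 0.1194 0.0994] yaw 0.0239 z [-0.004   0.0047 -1.    ] F [-3.11  6.47 -5.55] M [ 1.4   0.9  -0.06]
blade 0.85 4589 yaw 0.2798 [0.618 0.217 0.014] 0.561 0.664
```

Call:
play_rows --translation '[[0,0,0.001],[0.001,0,0],[0,0,0],[0,0,0],[0,0,0],[0,0,0]]' --delta_rot '[[0,0,0],[0,0,0],[0,0,0],[0,0,0],[0,0,0],[0,0,0]]' --grip '[-1,-1,-1,-0.3,-0.3,-0.3]'

```text
clock: 20.12
tool_pos: [0.5731, 0.1161, 0.099]
eef_rot: [0.7, 0.714, -0.001, -0.0]
contact_force: [0.6, 0.1, -1.0]
opening: 0.35
finger_force: 0.0
```

Call:
play_rows --translation '[[0,0,-0.025],[0,0,-0.03],[0,0,0],[0.02,0,0],[0.026,0,0],[0,0,0],[0,0,0]]' --delta_rot '[[0,0,0],[0,0,0],[0,0,0],[0,0,0],[0,0,0],[0,0,0],[0,0,0]]' --grip '[-0.3,-0.3,-1,-1,-1,-1,-1]'

```text
clock: 21.0
tool_pos: [0.5711, 0.162, 0.1528]
eef_rot: [0.7, 0.715, -0.002, -0.001]
contact_force: [0.6, 0.9, -0.9]
opening: 0.011
finger_force: 0.0
```

```bash
python3 - <<'E'
from bl import *
im,k=overlay("w11")
for d in r.silhouettes("wrist","lever_tip"):
  ys,xs=np.nonzero(d["pixels"]);print(d["confidence"],len(xs),xs.min(),xs.max(),ys.min(),ys.max(),unproj([[xs.mean(),ys.max()]],.056,k).round(4))
print(r.look_for("wrist","bevel_grip")[:1])
E
```

```text
[0.5711 0.162  0.1528] yaw 0.0212 z [-0.0044 -0.0026 -1.    ] F [ 0.62  0.88 -0.89] M [-0.07  0.04  0.01]
blade 0.93 2820 yaw 0.2723 [0.617 0.218 0.014] 0.56 0.664
0.65 1592 305 328 191 266 [[0.5679 0.1707 0.056 ]]
[{'point': [0.5669, 0.2015, 0.0176], 'confidence': 0.56}]
```

Call:
play_rows --translation '[[0.004,-0.001,0.015],[0,0,0.015],[0,0,0.004],[0,0,0.003],[0,0,0.003],[0,0,0]]' --delta_rot '[[0,0,0],[0,0,0],[0,0,0],[0,0,0],[0,0,0],[0,0,0]]' --grip '[-1,-1,-1,-1,-1,-1]'

```text
clock: 21.95
tool_pos: [0.5705, 0.1632, 0.113]
eef_rot: [0.7, 0.714, -0.004, 0.001]
contact_force: [-0.3, -3.2, 4.3]
opening: 0.004
finger_force: 2.0
```

```bash
python3 - <<'E'
from bl import *
overlay("w12")
E
```

```text
[0.5705 0.1632 0.113 ] yaw 0.0186 z [-0.0039 -0.0064 -1.    ] F [-0.27 -3.16  4.27] M [-0.74 -0.01 -0.02]
blade 0.83 3987 yaw 0.2525 [0.616 0.218 0.014] 0.56 0.664
```

Call:
play_rows --translation '[[-0.003,0,0.003],[-0.0015,0,0.004],[-0.0015,0,0.004],[-0.001,0,0.004],[0,0,0.002],[0,0,0]]' --delta_rot '[[0,0,0],[0,0,0],[0,0,0],[0,0,0],[0,0,0],[0,0,0]]' --grip '[-1,-1,-1,-1,-1,-1]'

```text
clock: 22.8
tool_pos: [0.5702, 0.1601, 0.0964]
eef_rot: [0.699, 0.715, -0.001, -0.001]
contact_force: [0.8, -1.0, 0.3]
opening: 0.009
finger_force: 0.2
```

```bash
python3 - <<'E'
from bl import *
overlay("w13")
E
```

```text
[0.5702 0.1601 0.0964] yaw 0.0215 z [-3.3e-03 -2.0e-04 -1.0e+00] F [ 0.84 -0.99  0.28] M [-0.03 -0.01 -0.  ]
blade 0.78 4815 yaw 0.2634 [0.615 0.218 0.014] 0.56 0.664
```

Call:
play_rows --translation '[[0,0,0.002],[0,0,0.002],[0,0,0],[0,0,0]]' --delta_rot '[[0,0,0],[0,0,0],[0,0,0],[0,0,0]]' --grip '[-1,-1,-1,-1]'

```text
clock: 23.4
tool_pos: [0.5704, 0.1603, 0.095]
eef_rot: [0.699, 0.715, -0.001, -0.0]
contact_force: [-4.1, -2.4, 19.7]
opening: 0.006
finger_force: 9.8
```

```bash
python3 - <<'E'
from bl import *
overlay("w14")
E
```

```text
[0.5704 0.1603 0.095 ] yaw 0.0216 z [-1.6e-03 -5.0e-04 -1.0e+00] F [-4.08 -2.4  19.66] M [-0.38  0.92 -0.01]
blade 0.74 5047 yaw 0.2678 [0.616 0.218 0.014] 0.559 0.664
```

Call:
play_rows --translation '[[0,0,-0.02],[0,0,-0.04],[-0.03,0,0],[0,0,0]]' --delta_rot '[[0,0,0],[0,0,0],[0,0,0],[0,0,0]]' --grip '[-1,-1,-1,-1]'

```text
clock: 24.0
tool_pos: [0.5716, 0.1267, 0.1532]
eef_rot: [0.701, 0.713, -0.002, 0.0]
contact_force: [-1.0, 0.5, 0.5]
opening: 0.007
finger_force: 0.0
```

```bash
python3 - <<'E'
from bl import *
im,k=overlay("w15")
B=(.5694,.2014,.0235)
for d in r.silhouettes("wrist","lever_tip")+[]:
  ys,xs=np.nonzero(d["pixels"]);print(d["confidence"],len(xs),xs.min(),xs.max(),ys.min(),ys.max())
hsv=cv2.cvtColor(im,cv2.COLOR_BGR2HSV);red=((hsv[...,0]<8)|(hsv[...,0]>172))&(hsv[...,1]>150)&(hsv[...,2]>60)
n,l,s,c=cv2.connectedComponentsWithStats(red.astype(np.uint8));print(s[1:][s[1:,4]>50])
for a in(0,.2,.4,.6,.7):
  th=np.radians(49)-a
  uv=proj(T(*B,[(-6,-45*np.cos(th),22+45*np.sin(th)),(6,-45*np.cos(th),22+45*np.sin(th)),(-6,0,22),(6,0,22)]),k);print(a,uv.round(0).tolist())
print("stock",proj(T(*B,[(-16,13,20),(10,13,20),(7,-56,56)]),k).round().tolist())
o=cv2.resize(im[60:360,180:560],(760,600),interpolation=cv2.INTER_CUBIC);cv2.imwrite("pics/v10.png",o)
E
```

```text
[0.5716 0.1267 0.1532] yaw 0.0171 z [-0.0026 -0.0033 -1.    ] F [-1.05  0.47  0.46] M [-0.01  0.05  0.  ]
blade 0.81 2687 yaw 0.2791 [0.617 0.217 0.014] 0.561 0.663
0.77 1811 306 328 131 217
[[ 306  131   23   87 1763]]
0 [[309.0, 200.0], [332.0, 200.0], [310.0, 140.0], [331.0, 140.0]]
0.2 [[310.0, 209.0], [332.0, 209.0], [310.0, 140.0], [331.0, 140.0]]
0.4 [[310.0, 215.0], [331.0, 214.0], [310.0, 140.0], [331.0, 140.0]]
0.6 [[311.0, 216.0], [331.0, 216.0], [310.0, 140.0], [331.0, 140.0]]
0.7 [[311.0, 216.0], [331.0, 216.0], [310.0, 140.0], [331.0, 140.0]]
stock [[293.0, 117.0], [337.0, 117.0], [334.0, 248.0]]
```

```bash
python3 - <<'E'
from bl import *
k3=pickle.load(open("w3.pkl","rb"))
print("yoke end bevel y at w3", unproj([[180+318/2,405/2]],.031,k3)[0].round(4), "pivot y .2546")
B=(.5694,.2014,.0235)
for c in("scene","side"):
  im=r.snapshot(c);k=r.get_calibration(c)
  hsv=cv2.cvtColor(im,cv2.COLOR_BGR2HSV);red=((hsv[...,0]<6)|(hsv[...,0]>172))&(hsv[...,1]>150)&(hsv[...,2]>40)
  p=proj([[.57,.18,.03]],k)[0].astype(int);m=np.zeros_like(red);m[p[1]-25:p[1]+25,p[0]-25:p[0]+25]=1;red&=m
  ys,xs=np.nonzero(red);print(c,len(xs),xs.min(),xs.max(),ys.min(),ys.max(),xs[ys.argmin()],ys[xs.argmin()],ys[xs.argmax()])
  for a in(0,.3,.5,.7):
    th=np.radians(49)-a
    print(a,proj(T(*B,[(-6,-45*np.cos(th),24+45*np.sin(th)),(6,-45*np.cos(th),24+45*np.sin(th)),(0,0,25)]),k).round(1).tolist())
E
```

```text
yoke end bevel y at w3 [0.555  0.2242 0.031 ] pivot y .2546
scene 50 340 360 280 306 341 281 288
0 [[347.3, 271.4], [344.5, 275.2], [358.5, 289.3]]
0.3 [[343.5, 273.5], [340.8, 277.2], [358.5, 289.3]]
0.5 [[341.8, 275.5], [339.1, 279.2], [358.5, 289.3]]
0.7 [[340.8, 278.0], [338.1, 281.7], [358.5, 289.3]]
side 34 326 342 219 230 340 224 219
0 [[329.7, 218.6], [332.9, 217.3], [324.8, 224.1]]
0.3 [[331.7, 222.8], [334.8, 221.5], [324.8, 224.1]]
0.5 [[332.5, 225.7], [335.7, 224.4], [324.8, 224.1]]
0.7 [[333.0, 228.6], [336.2, 227.3], [324.8, 224.1]]
```

View pics/v10.png

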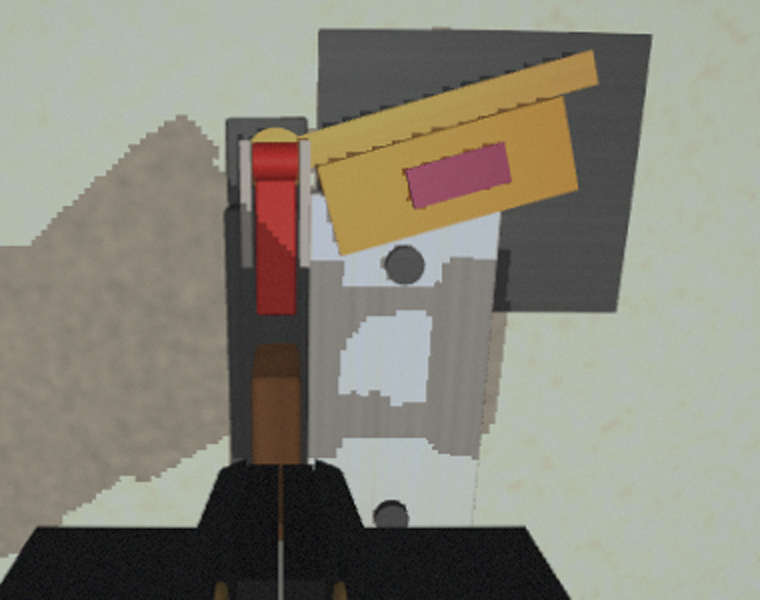

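The picture shows the blade flat along the block (seam from (320,165) to (565,95)), the stock along the holder edge at x≈308, and the red lever lying flat down (255–297, to row 315). Next I'll measure the jig from the first wrist image.

```bash
python3 - <<'E'
from fit import *
k=dict(intrinsics=np.array([[346.72477639,0,319.85794984],[0,346.72477639,243.67375177],[0,0,1]]),k1=-0.061986189443994776,eye=np.array([0.62421087,0.07945961,0.38424995]),rotation=np.array([-1.55321433e-01,1.76102241e-04,-2.84798879e-04,9.87863928e-01]))
im=cv2.imread("pics/w0.png")
hsv=cv2.cvtColor(im,cv2.COLOR_BGR2HSV)
blue=(hsv[...,0]>98)&(hsv[...,0]<120)&(hsv[...,1]>120)&(hsv[...,2]>50)
red=((hsv[...,0]<8)|(hsv[...,0]>172))&(hsv[...,1]>130)&(hsv[...,2]>50)
for n,m,z in(("blue",blue,.016),("red",red,.018)):
  c,l,s,_=cv2.connectedComponentsWithStats(m.astype(np.uint8));i=1+s[1:,4].argmax();print(n,s[i])
  g=(l==i).astype(np.uint8);ct=max(cv2.findContours(g,0,2)[0],key=cv2.contourArea)
  ap=cv2.approxPolyDP(ct,2.0,True)[:,0];print(ap.tolist());print(unproj(ap,z,k)[:,:2].round(4).tolist())
  rc=cv2.minAreaRect((unproj(ct[:,0],z,k)[:,:2]*1000).astype(np.float32));print(rc)
E
```

```text
blue [ 287  401   44   25 1038]
[[287, 401], [288, 425], [330, 425], [330, 401], [322, 401], [320, 414], [317, 411], [317, 401]]
[[0.5803, -0.2589], [0.5802, -0.3007], [0.6378, -0.3005], [0.6374, -0.2587], [0.6268, -0.2587], [0.6241, -0.281], [0.6201, -0.2758], [0.6201, -0.2587]]
((608.7283325195312, -279.7010803222656), (57.976749420166016, 41.882999420166016), 0.19736483693122864)
red [284 307  51  37 654]
[[333, 312], [327, 307], [289, 332], [284, 341], [291, 338], [296, 343], [333, 318]]
[[0.6396, -0.1239], [0.6324, -0.1173], [0.5865, -0.1514], [0.5799, -0.1642], [0.5887, -0.1599], [0.5946, -0.167], [0.6397, -0.132]]
((610.161865234375, -144.1409912109375), (72.35273742675781, 17.34054946899414), 37.5014533996582)
```

Call:
play_rows --translation '[[-0.0073,0,0],[0,0,0.02],[0,0,0.02],[0,0,0.014],[0,0,0],[0,0,0],[0,0,0],[0,0,0],[0,0,0]]' --delta_rot '[[0,0,-0.3],[0,0,0],[0,0,0],[0,0,0],[0,0,0],[0,0,0],[0,0,0],[0,0,0],[0,0,0]]' --grip '[-0.3,-0.3,-0.3,-0.3,-0.3,-1,-1,-1,-1]' --squeeze 40

```text
clock: 25.38
tool_pos: [0.5711, 0.1223, 0.0993]
eef_rot: [0.698, 0.716, -0.001, -0.001]
contact_force: [-2.1, 1.0, 5.0]
opening: 0.155
finger_force: 39.9
```

Jig origin is at about (0.578, −0.156), with the fence at about 0.61 rad. I'll ease off, lift, and carry.

Call:
play_rows --translation '[[0.003,-0.004,-0.001],[0.003,-0.005,-0.001],[0,0,-0.015],[0,0,-0.02],[-0.03,-0.003,0],[-0.04,-0.003,0],[-0.04,-0.003,0],[-0.04,-0.003,0],[-0.04,-0.003,0],[-0.04,-0.003,0],[-0.04,-0.003,0],[-0.03,-0.003,0],[-0.02,0,0],[0,0,0],[0,0,0]]' --delta_rot '[[0,0,0],[0,0,0],[0,0,0],[0,0,0],[0,0,0],[0,0,0],[0,0,0],[0,0,0],[0,0,0],[0,0,0],[0,0,0],[0,0,0],[0,0,0],[0,0,0],[0,0,0]]' --grip '[-1,-1,-1,-1,-1,-1,-1,-1,-1,-1,-1,-1,-1,-1,-1]'

```text
clock: 27.25
tool_pos: [0.5468, -0.1911, 0.1366]
eef_rot: [0.697, 0.717, -0.001, -0.001]
contact_force: [0.2, 0.7, -3.6]
opening: 0.153
finger_force: 39.9
```

```bash
python3 - <<'E'
from bl import *
im,k=overlay("w16")
hsv=cv2.cvtColor(im,cv2.COLOR_BGR2HSV)
blue=(hsv[...,0]>98)&(hsv[...,0]<120)&(hsv[...,1]>120)&(hsv[...,2]>50)
red=((hsv[...,0]<8)|(hsv[...,0]>172))&(hsv[...,1]>130)&(hsv[...,2]>50)
for n,m,z in(("blue",blue,.016),("red",red,.018)):
  c,l,s,_=cv2.connectedComponentsWithStats(m.astype(np.uint8))
  for i in range(1,c):
    if s[i,4]<150: continue
    ct=max(cv2.findContours((l==i).astype(np.uint8),0,2)[0],key=cv2.contourArea)
    ap=cv2.approxPolyDP(ct,2.0,True)[:,0];print(n,s[i].tolist(),unproj(ap,z,k)[:,:2].round(4).tolist())
E
```

```text
[ 0.5468 -0.1911  0.1366] yaw 0.0275 z [-2.3e-03  1.0e-04 -1.0e+00] F [ 0.16  0.68 -3.55] M [-0.04  0.03 -0.  ]
blade 0.72 4559 yaw 0.2824 [ 0.604 -0.092  0.014] 0.534 0.66
blue [367, 233, 101, 91, 7763] [[0.5761, -0.1691], [0.5766, -0.2121], [0.5853, -0.2303], [0.6202, -0.2303], [0.6196, -0.1915], [0.6216, -0.1874], [0.625, -0.1887], [0.6263, -0.2302], [0.6358, -0.2301], [0.6359, -0.1719], [0.6303, -0.1682], [0.595, -0.1686], [0.5928, -0.1718], [0.5863, -0.1745], [0.5816, -0.1689]]
red [304, 122, 32, 115, 3191] [[0.5352, -0.1062], [0.5373, -0.1709], [0.5518, -0.1711], [0.5505, -0.1192], [0.5511, -0.1058]]
red [376, 158, 112, 83, 2669] [[0.6354, -0.1239], [0.6282, -0.1231], [0.5782, -0.1604], [0.5851, -0.172], [0.5869, -0.1714], [0.5823, -0.1671], [0.5842, -0.1609], [0.5889, -0.1601], [0.5921, -0.1625], [0.5938, -0.1674], [0.6407, -0.1311]]
```

Call:
play_rows --translation '[[0,0,0.015],[0,0,0.013],[0,0,0.006],[0,0,0.002],[0,0,0],[0,0,0]]' --delta_rot '[[0,0,0.2],[0,0,0],[0,0,0],[0,0,0],[0,0,0],[0,0,0]]' --grip '[-1,-1,-1,-1,-1,-1]'

```text
clock: 28.1
tool_pos: [0.5467, -0.1927, 0.1004]
eef_rot: [0.699, 0.715, -0.001, -0.0]
contact_force: [-0.1, -0.9, -3.2]
opening: 0.156
finger_force: 39.9
```

```bash
python3 - <<'E'
from bl import *
st()
E
```

```text
[ 0.5467 -0.1927  0.1004] yaw 0.0226 z [-0.0022 -0.0012 -1.    ] F [-0.05 -0.88 -3.2 ] M [-0.09  0.07  0.  ]
```

Call:
play_rows --translation '[[0,0.006,0.0005],[0,0.006,0],[0,0.005,0],[0,0.002,0],[0,0,0],[0,0,0]]' --delta_rot '[[0,0,0],[0,0,0],[0,0,0],[0,0,0],[0,0,0],[0,0,0]]' --grip '[-1,-1,-1,-1,-1,-1]'

```text
clock: 28.85
tool_pos: [0.5653, -0.1921, 0.0996]
eef_rot: [0.699, 0.715, -0.001, -0.001]
contact_force: [0.6, -0.2, -3.5]
opening: 0.152
finger_force: 39.9
```

Call:
play_rows --translation '[[0,0.001,0],[0,0.001,0],[0,0,0],[0,0,0]]' --delta_rot '[[0,0,0],[0,0,0],[0,0,0],[0,0,0]]' --grip '[-1,-1,-1,-1]'

```text
clock: 29.35
tool_pos: [0.5674, -0.1921, 0.0996]
eef_rot: [0.699, 0.715, -0.001, -0.001]
contact_force: [0.3, -0.0, -3.4]
opening: 0.156
finger_force: 39.9
```

Call:
play_rows --translation '[[0,0.001,0],[0,0.001,0],[0,0,0],[0,0,0]]' --delta_rot '[[0,0,0],[0,0,0],[0,0,0],[0,0,0]]' --grip '[-1,-1,-1,-1]'

```text
clock: 29.85
tool_pos: [0.5691, -0.192, 0.0995]
eef_rot: [0.699, 0.715, -0.002, -0.001]
contact_force: [-1.3, -0.6, -2.1]
opening: 0.157
finger_force: 39.9
```

Call:
play_rows --translation '[[0,0.001,0],[0,0,0],[0,0,0]]' --delta_rot '[[0,0,0],[0,0,0],[0,0,0]]' --grip '[-1,-1,-1]'

```text
clock: 30.22
tool_pos: [0.5694, -0.1921, 0.0995]
eef_rot: [0.699, 0.715, -0.002, -0.001]
contact_force: [-5.9, 0.2, 1.1]
opening: 0.152
finger_force: 39.9
```

Contact with the jig. Now I'll draw along it.

Call:
play_rows --translation '[[-0.004,0,0],[-0.005,0,0],[-0.005,0,0],[-0.005,0,0],[-0.005,0,0],[-0.004,0,0],[-0.003,0,0],[0,0,0],[0,0,0]]' --delta_rot '[[0,0,0],[0,0,0],[0,0,0],[0,0,0],[0,0,0],[0,0,0],[0,0,0],[0,0,0],[0,0,0]]' --grip '[-1,-1,-1,-1,-1,-1,-1,-1,-1]'

```text
clock: 31.35
tool_pos: [0.57, -0.2176, 0.0996]
eef_rot: [0.698, 0.716, 0.0, -0.004]
contact_force: [-7.4, 9.4, 4.7]
opening: 0.158
finger_force: 39.9
```

```bash
cat > fe.py <<'E'
from bl import *
def fence(tag):
    im,k=overlay(tag)
    hsv=cv2.cvtColor(im,cv2.COLOR_BGR2HSV)
    red=((hsv[...,0]<8)|(hsv[...,0]>172))&(hsv[...,1]>130)&(hsv[...,2]>40)
    c,l,s,_=cv2.connectedComponentsWithStats(red.astype(np.uint8))
    for i in range(1,c):
        if s[i,4]<200 or s[i,0]<335: continue
        ct=max(cv2.findContours((l==i).astype(np.uint8),0,2)[0],key=cv2.contourArea)
        print("red",unproj(cv2.approxPolyDP(ct,2.0,True)[:,0],.018,k)[:,:2].round(4).tolist())
        W=(unproj(ct[:,0],.018,k)[:,:2]*1000).astype(np.float32);print("rect",cv2.minAreaRect(W))
    return im,k
E
python3 -c "
from fe import *
fence('w17')"
```

```text
[ 0.57   -0.2176  0.0996] yaw 0.026 z [-0.0063  0.0061 -1.    ] F [-7.4   9.4   4.68] M [ 2.04  1.66 -0.08]
blade 0.58 4579 yaw 0.2764 [ 0.616 -0.122  0.014] 0.56 0.662
red [[0.6352, -0.1238], [0.6285, -0.125], [0.579, -0.162], [0.5857, -0.1724], [0.5886, -0.1713], [0.5852, -0.1709], [0.5821, -0.1672], [0.5824, -0.1633], [0.5851, -0.1604], [0.5893, -0.1603], [0.5923, -0.1626], [0.5927, -0.1683], [0.641, -0.1318]]
rect ((609.6395263671875, -147.33082580566406), (69.25212860107422, 13.406180381774902), 36.64746856689453)
```

Friction is building (Fz and Fx), so I'll ease off both before continuing.

Call:
play_rows --translation '[[0.003,-0.001,-0.0015],[0,0,0],[-0.002,0,0],[-0.003,0,0],[-0.003,0,0],[0,0,0]]' --delta_rot '[[0,0,0],[0,0,0],[0,0,0],[0,0,0],[0,0,0],[0,0,0]]' --grip '[-1,-1,-1,-1,-1,-1]'

```text
clock: 32.2
tool_pos: [0.5699, -0.2281, 0.1007]
eef_rot: [0.699, 0.715, -0.002, -0.001]
contact_force: [-2.9, 2.5, -5.0]
opening: 0.155
finger_force: 39.9
```

```bash
python3 -c "
from fe import *
fence('w18')"
```

```text
[ 0.5699 -0.2281  0.1007] yaw 0.0223 z [-3.8e-03 -7.0e-04 -1.0e+00] F [-2.86  2.5  -5.03] M [ 0.5   0.75 -0.04]
blade 0.58 4809 yaw 0.2738 [ 0.617 -0.133  0.014] 0.559 0.663
red [[0.6402, -0.1323], [0.6318, -0.1344], [0.579, -0.163], [0.5827, -0.1713], [0.5847, -0.1736], [0.5875, -0.1726], [0.5821, -0.1689], [0.5819, -0.1652], [0.5846, -0.1619], [0.5887, -0.1614], [0.5921, -0.164], [0.5929, -0.1682], [0.5916, -0.1706], [0.6445, -0.1421]]
rect ((611.8880615234375, -152.402099609375), (69.34477233886719, 12.873363494873047), 28.243865966796875)
```

Call:
play_rows --translation '[[-0.002,0,0.0005],[-0.002,0,0],[-0.002,0,0],[-0.002,0,0],[0,0,0],[0,0,0]]' --delta_rot '[[0,0,0],[0,0,0],[0,0,0],[0,0,0],[0,0,0],[0,0,0]]' --grip '[-1,-1,-1,-1,-1,-1]'

```text
clock: 33.05
tool_pos: [0.5701, -0.2358, 0.1005]
eef_rot: [0.699, 0.715, -0.002, -0.001]
contact_force: [-3.8, 3.1, -4.3]
opening: 0.157
finger_force: 39.9
```

```bash
python3 -c "
from fe import *
fence('w19')"
```

```text
[ 0.5701 -0.2358  0.1005] yaw 0.0228 z [-3.8e-03 -9.0e-04 -1.0e+00] F [-3.78  3.1  -4.31] M [ 0.68  0.97 -0.04]
blade 0.88 4825 yaw 0.2736 [ 0.616 -0.141  0.014] 0.559 0.663
red [[0.6434, -0.1391], [0.6305, -0.1426], [0.5793, -0.1635], [0.5835, -0.1743], [0.5872, -0.1733], [0.5848, -0.1729], [0.5819, -0.1697], [0.5821, -0.1647], [0.5856, -0.162], [0.5889, -0.1623], [0.5918, -0.1645], [0.5925, -0.169], [0.5908, -0.1718], [0.6472, -0.1488]]
rect ((612.94970703125, -156.3332061767578), (69.3864974975586, 12.497045516967773), 22.1618709564209)
```

Call:
play_rows --translation '[[-0.002,0,0.0005],[-0.002,0,0],[0,0,0],[0,0,0]]' --delta_rot '[[0,0,0],[0,0,0],[0,0,0],[0,0,0]]' --grip '[-1,-1,-1,-1]'

```text
clock: 33.65
tool_pos: [0.5702, -0.2399, 0.1]
eef_rot: [0.699, 0.715, -0.002, -0.001]
contact_force: [-3.4, 3.2, -4.6]
opening: 0.155
finger_force: 39.9
```

Call:
play_rows --translation '[[-0.001,0,0],[0,0,0],[0,0,0]]' --delta_rot '[[0,0,0],[0,0,0],[0,0,0]]' --grip '[-1,-1,-1]'

```text
clock: 34.02
tool_pos: [0.5702, -0.2406, 0.1]
eef_rot: [0.699, 0.715, -0.002, -0.001]
contact_force: [-4.5, 3.7, -4.9]
opening: 0.153
finger_force: 39.9
```

```bash
python3 -c "
from fe import *
fence('w20')"
```

```text
[ 0.5702 -0.2406  0.1   ] yaw 0.023 z [-3.9e-03 -7.0e-04 -1.0e+00] F [-4.49  3.74 -4.95] M [ 0.76  0.98 -0.05]
blade 0.61 4618 yaw 0.2727 [ 0.617 -0.146  0.014] 0.56 0.663
red [[0.6451, -0.1438], [0.644, -0.143], [0.5792, -0.1638], [0.5824, -0.1745], [0.5874, -0.1734], [0.5827, -0.1718], [0.5812, -0.1687], [0.5819, -0.1651], [0.585, -0.1628], [0.5901, -0.1635], [0.592, -0.1661], [0.5923, -0.1697], [0.5897, -0.1729], [0.648, -0.1536]]
rect ((613.3967895507812, -158.8203582763672), (69.57123565673828, 12.204197883605957), 18.317018508911133)
```

Call:
play_rows --translation '[[-0.001,0,0],[0,0,0],[0,0,0]]' --delta_rot '[[0,0,0],[0,0,0],[0,0,0]]' --grip '[-1,-1,-1]'

```text
clock: 34.5
tool_pos: [0.5702, -0.2416, 0.1]
eef_rot: [0.699, 0.715, -0.002, -0.001]
contact_force: [-4.2, 4.2, -3.6]
opening: 0.152
finger_force: 39.9
```

Call:
play_rows --translation '[[-0.001,0,0],[0,0,0],[0,0,0]]' --delta_rot '[[0,0,0],[0,0,0],[0,0,0]]' --grip '[-1,-1,-1]'

```text
clock: 34.88
tool_pos: [0.5703, -0.2419, 0.1]
eef_rot: [0.699, 0.715, -0.001, -0.002]
contact_force: [-4.6, 4.5, -3.9]
opening: 0.155
finger_force: 39.9
```

```bash
python3 -c "
from fe import *
fence('w21')"
```

```text
[ 0.5703 -0.2419  0.1   ] yaw 0.0235 z [-4.e-03  4.e-04 -1.e+00] F [-4.55  4.55 -3.94] M [ 0.99  1.05 -0.05]
blade 0.63 4515 yaw 0.2825 [ 0.617 -0.147  0.014] 0.56 0.663
red [[0.645, -0.1445], [0.5796, -0.1641], [0.5823, -0.1747], [0.5874, -0.1737], [0.5846, -0.1733], [0.5812, -0.1689], [0.5819, -0.1653], [0.5845, -0.1631], [0.5872, -0.1626], [0.5914, -0.1651], [0.5922, -0.1695], [0.591, -0.1727], [0.6471, -0.1552], [0.6483, -0.1538]]
rect ((613.595458984375, -159.55133056640625), (69.71903228759766, 11.816810607910156), 17.323406219482422)
```

Call:
play_rows --translation '[[-0.001,0,0],[0,0,0],[0,0,0]]' --delta_rot '[[0,0,0],[0,0,0],[0,0,0]]' --grip '[-1,-1,-1]'

```text
clock: 35.35
tool_pos: [0.5703, -0.242, 0.1]
eef_rot: [0.699, 0.716, -0.001, -0.002]
contact_force: [-4.6, 6.5, -3.1]
opening: 0.155
finger_force: 39.9
```

```bash
python3 -c "
from fe import *
im,k=fence('w22')
for x in(.585,.6,.615,.63,.64):
  y0=-.1641+(x-.58)*.3125;c=top(im,k,x-.001,x+.001,y0-.012,y0+.02,.014,1000).mean(0)[::-1]
  print(x,[tuple(v.astype(int)[1:]) for v in c[::1]][4:28])
"
```

```text
[ 0.5703 -0.242   0.1   ] yaw 0.0239 z [-0.0042  0.0015 -1.    ] F [-4.64  6.52 -3.07] M [ 1.32  1.1  -0.07]
blade 0.73 4514 yaw 0.2722 [ 0.616 -0.147  0.014] 0.56 0.663
red [[0.645, -0.1445], [0.5795, -0.1641], [0.5823, -0.1747], [0.5874, -0.1737], [0.5846, -0.1733], [0.5811, -0.1689], [0.5819, -0.1654], [0.5845, -0.1631], [0.5872, -0.1626], [0.5914, -0.1651], [0.5922, -0.1695], [0.5905, -0.1727], [0.6471, -0.1551], [0.6483, -0.1538]]
rect ((613.64453125, -159.58364868164062), (69.65777587890625, 11.80433177947998), 17.252830505371094)
0.585 [(np.int64(192), np.int64(218)), (np.int64(193), np.int64(218)), (np.int64(195), np.int64(217)), (np.int64(199), np.int64(217)), (np.int64(199), np.int64(218)), (np.int64(198), np.int64(217)), (np.int64(173), np.int64(194)), (np.int64(46), np.int64(141)), (np.int64(96), np.int64(133)), (np.int64(192), np.int64(222)), (np.int64(188), np.int64(217)), (np.int64(191), np.int64(216)), (np.int64(188), np.int64(216)), (np.int64(189), np.int64(217)), (np.int64(192), np.int64(216)), (np.int64(193), np.int64(217)), (np.int64(194), np.int64(217)), (np.int6
[... 2579 characters left out ...]
), (np.int64(62), np.int64(211)), (np.int64(65), np.int64(212)), (np.int64(64), np.int64(211)), (np.int64(63), np.int64(209)), (np.int64(65), np.int64(213)), (np.int64(41), np.int64(167)), (np.int64(128), np.int64(170)), (np.int64(166), np.int64(217)), (np.int64(165), np.int64(214)), (np.int64(165), np.int64(214)), (np.int64(161), np.int64(212)), (np.int64(163), np.int64(213)), (np.int64(165), np.int64(213)), (np.int64(169), np.int64(213)), (np.int64(167), np.int64(213)), (np.int64(165), np.int64(213)), (np.int64(135), np.int64(165)), (np.int64(129), np.int64(133)), (np.int64(160), np.int64(167)), (np.int64(161), np.int64(169)), (np.int64(164), np.int64(172)), (np.int64(163), np.int64(170))]
```

The blade and fence are flat together: the seam is uniform, the position stalled and the pull rose. I'll relax, lower onto the bench, release and rise.

Call:
play_rows --translation '[[0.001,0,0.0005],[0,-0.0005,0.0005],[0,0,0],[0,0,0]]' --delta_rot '[[0,0,0],[0,0,0],[0,0,0],[0,0,0]]' --grip '[-1,-1,-1,-1]'

```text
clock: 35.95
tool_pos: [0.5701, -0.242, 0.0996]
eef_rot: [0.699, 0.715, -0.001, -0.001]
contact_force: [-5.3, 4.4, -0.2]
opening: 0.156
finger_force: 39.9
```

```bash
python3 -c "
from fe import *
fence('w23')"
```

```text
[ 0.5701 -0.242   0.0996] yaw 0.0233 z [-3.e-03 -1.e-04 -1.e+00] F [-5.34  4.39 -0.19] M [ 1.08  1.09 -0.01]
blade 0.83 4541 yaw 0.2756 [ 0.617 -0.147  0.014] 0.56 0.663
red [[0.6453, -0.1447], [0.6394, -0.1454], [0.5791, -0.1647], [0.5807, -0.1713], [0.5827, -0.1748], [0.5868, -0.1738], [0.5816, -0.1704], [0.5818, -0.1655], [0.5853, -0.1628], [0.5876, -0.1627], [0.5918, -0.1657], [0.5925, -0.1683], [0.5905, -0.1728], [0.6486, -0.154]]
rect ((613.6780395507812, -159.57794189453125), (70.01197814941406, 11.888232231140137), 17.237699508666992)
```

Call:
play_rows --translation '[[0.0008,-0.001,0.0005],[0,0,0],[0,0,0],[0,0,0],[0,0,0],[0,0,0]]' --delta_rot '[[0,0,0],[0,0,0],[0,0,0],[0,0,0],[0,0,0],[0,0,0]]' --grip '[-1,-1,-0.3,-0.3,-0.3,-0.3]'

```text
clock: 36.8
tool_pos: [0.5694, -0.2426, 0.0988]
eef_rot: [0.699, 0.715, -0.001, -0.0]
contact_force: [0.3, -0.8, 1.0]
opening: 0.351
finger_force: 0.0
```

Call:
play_rows --translation '[[0,0,-0.02],[0,0,-0.035],[-0.03,0,-0.01],[0,0,0],[0,0,0]]' --delta_rot '[[0,0,0],[0,0,0],[0,0,0],[0,0,0],[0,0,0]]' --grip '[-0.3,-0.3,-0.3,-0.3,-0.3]'

```text
clock: 37.42
tool_pos: [0.5698, -0.2714, 0.164]
eef_rot: [0.699, 0.715, -0.001, -0.001]
contact_force: [-0.1, 0.3, 0.0]
opening: 0.349
finger_force: 0.0
```

```bash
python3 -c "
from fe import *
im,k=fence('w24')
k2,_=pickle.load(open('w24.pkl','rb'))
# seam & stock checks
g=cv2.cvtColor(im,cv2.COLOR_BGR2HSV)
for x in(.585,.6,.615,.63,.64):
  y0=-.1641+(x-.58)*.3125;c=top(im,k,x-.001,x+.001,y0-.006,y0+.004,.014,1000).mean(0)[::-1]
  print(x,c[:,1].astype(int))
for y in(-.175,-.185,-.2,-.22):
  print(y,prof(im,k,y,.018,.54,.60)[::2].astype(int))
"
```

```text
[ 0.5698 -0.2714  0.164 ] yaw 0.0229 z [-2.9e-03 -2.0e-04 -1.0e+00] F [-0.05  0.29  0.05] M [ 0.02  0.03 -0.01]
blade 0.76 2547 yaw 0.2793 [ 0.618 -0.147  0.014] 0.561 0.663
red [[0.645, -0.1445], [0.5874, -0.1624], [0.5918, -0.1651], [0.5925, -0.168], [0.5885, -0.1733], [0.5854, -0.1734], [0.5816, -0.1706], [0.5809, -0.1677], [0.5837, -0.163], [0.579, -0.166], [0.583, -0.1752], [0.6451, -0.1563], [0.648, -0.1545]]
rect ((613.489990234375, -160.06541442871094), (70.05260467529297, 12.145096778869629), 17.139982223510742)
0.585 [168 171 175 175 174 152 114 165 165 168]
0.6 [ 67  66  68  66  66  56 103 160 163 166]
0.615 [ 64  63  62  63  64  54  95 158 161 160]
0.63 [ 62  61  60  61  61  53 110 157 154 154]
0.64 [ 60  58  60  58  58  51 106 151 151 152]
-0.175 [153 155 155 156 157 155 154 153 154 153 154 151  83  92  94  93 129 180
 179 146  55  87 100  98  98  98  99  99  97  99  99  98  92  64 138 181
 180 142  89  91  91  86  61  89  88  82  88  84  90  88  90  89  90  91
  90  90  89  88  88  88]
-0.185 [146 147 148 148 151 154 156 157 158 156 144  80  92  92  91  87 120 178
 179 172  74  82 100 101 100 100 100 100 100 100 100 101  99  70  96 180
 181 176  90  91  89  91  92  91  91  91  90  89  89  90  89  90  90  88
  91  90  89  89  91  90]
-0.2 [102 103 103 103 101 100 102 101 101 100 102  80  56  61  59  58  58  59
  59  57  56  58  71  73  71  73  72  71  72  71  72  71  71  59  73  88
  92  55  77  92  92  90  92  91  91  92  92  92  91  92  92  92  92  92
  91  90  90  90  90  90]
-0.22 [101 102 102 104 100 100 100 101 101 102 102  98  59  59  60  56  56  57
  58  59  56  56  55  57  55  55  56  56  56  56  55  54  55  61  69  84
  91  79  63  90  93  91  92  89  88  89  89  90  89  91  90  90  90  89
  90  89  89  91  90  90]
```

The seam and stock contact still hold after release, and the gripper is clear.

```bash
python3 -c "
from plant import r
print(r.finish_job())"
```

```text
the job is handed in; nothing more can be done
None
```

The job is handed in at about 37 s. The gauge was set flat on the block and locked, then used to swing the fence in, and it was left lying on the jig, flush by the camera along both the front edge and the fence; no verdict came back.

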